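# Empty the mill jar onto the sieve and feel that it is empty

## Robot

A 7-joint arm with a two-finger parallel gripper is mounted at the origin on the work surface. World frame = base frame: x ahead of the robot, y to its left, z up, the work surface at z = 0. Lengths are in m, angles in degrees, forces in N, time in s.
With the tool pointing down it reaches from about 0.425 to 0.875 m from the base axis. Payload 4.7 kg.
Tool frame: the origin (TCP) lies at the very end of the fingers, on their centre line; the grasp point (between the pads) lies env.tcp_to_grasp behind it (env.tcp_to_grasp is the distance from the TCP to the grasp point, in m); z points along the fingers, x is the direction in which the jaws open and shut, and the axes are right-handed (so a half turn about z gives the same grasp; the last joint's range is limited). The gripper opens to 87 mm and grips with 3 to 60 N. Pads are 19 mm wide; open, the fingers measure 117 mm over their backs; the gripper's body (75 mm by 190 mm) begins 51 mm behind the grasp point.
Start: joints at [-68.176, 18.392, -4.016, 83.108, 1.295, 78.541, -3.26], TCP at [0.233, 0.607, 0.223] pointing down, gripper open.
Joint ranges: [-163.93, 163.93], [-17.29, 119.83], [-79.2, 71.16], [3.27, 140.29], [-89.18, 269.18], [5.43, 117.66], [-154.24, 154.24]. Speed limits (degrees/s): [147.25, 147.25, 180, 180, 180, 180, 180].

## Interface

Orientations are given as [roll, pitch, yaw] about the fixed x, y, z axes, in that order (R = Rz(yaw) Ry(pitch) Rx(roll)).
In Python, from cell import env gives the robot as it stands. The module is installed in compiled form; this text tells all that it offers.
- The arm moves only by the tool send_rows, never from a script. Its argument "steps" is a list of rows, each a list of 3 entries, a list of its own where there are three numbers: the shift along the tool's x, y, z in m, then the turn, a rotation vector about the tool's x, y, z in rad, then the finger opening in m, from 0 to 0.087. A call has exactly 5 rows; each row is the pose to reach, as a shift and turn from the pose commanded when the call began, along the tool's axes at that moment; what a row does not reach only later rows make up. A row lasts 1/12 s, in which the tool goes at most 41.7 mm and 7.16 degrees, less where a joint would pass 70% of its speed; a pose out of reach is approached as far as the arm can. A call with a gripper value outside its range is refused whole. The fingers move at their own pace and stop on an object; "grip_force" is the grip in N (left out, the last holds). Time passes only in rows, so rows that repeat a pose let the fingers close, or fill a call up. It gives the time, the measured TCP pose, the force and the opening at its end, in the units of the state.
- env.get_obs(): the state, without advancing time (a new reading comes with each control period).
- env.read_camera(name): name is "scene" or "top" or "wrist"; returns a dict with "pixels" (420x560x3 uint8, red, green, blue), "fx", "fy", "cx", "cy" (pixels), "position" and "rotation" of the camera in the world. Camera axes: x right, y up, looking along -z (the intrinsics and any distortion apply to the point x, -y, -z); pixel columns grow to the right and rows downward; lengths in m; the calibration is good to about 2 mm. A picture is of the moment at which its call begins. There is no depth.
- env.sign_off(): hands the job in, once; it reports no verdict.
The state is a dict: "time_s": time; "qpos": joint angles; "joint_velocities": joint speeds; "effort": joint torques, N m; "tool_pos": TCP position; "tool_rot": TCP orientation; "force": force on the tool from outside, world axes, zero at the start; "wrist_torque": the same for the moment, N m; "grip_width": finger opening in m.
Only numpy, scipy, OpenCV 4.12 (cv2) and the standard library are available. Lean on these libraries where they do the work, as an engineer would, in place of code of your own. Each camera call takes 0.05 s, during which the arm holds its last target.

## Task

Take the open grinding jar out of its sloping cradle and tip its steel grinding balls out onto the test sieve, tipping it only with its mouth low over the sieve. The balls like to jam behind the jar's neck, so after tipping hold the jar mouth-up, free and still for a good second to feel by its weight whether any are left, and tip it again for as long as it is heavier than an empty jar. When all seven balls lie in the sieve, lay the empty jar back in the cradle as it lay before and let go, without shifting the other things on the bench.

Things in the scene. Friction and masses are not known exactly. Their poses are not given: they have to be found in the camera images.
- jar: white ceramic grinding jar, open, lying in the cradle with its mouth 30 degrees above level. Body 66 mm in diameter (64 mm where fingers close on its sides), 92 mm long, then a 4 mm shoulder and a neck 57 mm in diameter, 14 mm long; wall 4 mm. Empty it weighs 260 g, give or take 8 g. Origin: centre of the base's outer face; z: along its axis towards the mouth
- jar_mouth (a point): centre of the jar's mouth (opening 49 mm), 110 mm from the base along z. Inside lie seven steel balls, 25 mm and 64 g each (not tracked). They jam two abreast behind the neck: best tipped with the mouth about 60 degrees below level, and often only the second tip empties the jar
- cradle: fixed sloping jar rest of steel: plate 160 x 100 x 10 mm, two 8 mm rods 52 mm apart rising at 30 degrees towards +x under the jar, a 58 mm wide foot stop behind its base. Origin: centre of the plate's underside; +x: level way the lying jar's mouth looks; z up. Rods and stop keep within 31 mm of the jar's axis sideways, so fingers pass down beside it. Jar axis 80 mm above the bench at mid length
- cradle_foot (a point): where the centre of the lying jar's base belongs: 45 mm behind (-x) and 55 mm above the cradle's origin
- cradle_head (a point): where the centre of the lying jar's mouth belongs: 110 mm from cradle_foot, 30 degrees upwards along the cradle's +x
- sieve: fixed round steel test sieve, 205 mm outside diameter, wall 3 mm, clamped with its pan on a low grey shaker base 236 mm in diameter. Rim 115 mm above the bench, wire mesh floor 71 mm above the bench. A clamp stands outside the wall on its +y and -y sides, up to 120 mm from the centre, lower than the rim. Origin: centre of the underside
- sieve_rim (a point): centre of the sieve's open top, in the plane of its rim
- lid: bystander: the jar's grey screw lid, 68 mm in diameter, 18 mm high, lying loose; origin centre of its underside
- brush: bystander: flat brush with a wooden handle, 180 mm long, 42 mm wide, 20 mm high, lying along its x; origin under its middle
- spare_jar: bystander: a second jar of the same kind, standing closed with its grey lid on, 68 mm in diameter, 116 mm high; origin centre of its underside
- beaker: bystander: empty glass cup, 80 mm across the rim, 100 mm high; origin centre of its underside
- sample_bottle: bystander: white sample jar with screw cap, 60 mm in diameter, 120 mm high; origin centre of its underside
- caliper: bystander: sliding caliper lying flat, 200 mm long, 11 mm high; origin under the middle of its beam
Not all that is in view belongs to the job. Leave any turquoise or yellow look-alike of the jar alone.

How it is judged:
By the outcome, as a careful person would: the job done as asked, in the order asked, and still so for the second after the job is handed in, with the robot touching nothing.
It also fails if it takes over 72 s, if anything falls off the work surface, if the arm or the gripper's body presses on something with over 40 N, if the wrist force passes 120 N, or if a joint passes its speed limit or range.

## Working session

There is one attempt and no reset: what is moved stays moved. The work goes in short steps, Python scripts to look and compute and a tool call to move; the robot and the scene stay as the last step left them, time stands still between calls to the robot, and variables do not carry over. Pictures are saved under pics/ and viewed, and the job is handed in when it is done.

Besides the shell and the picture viewer there is one more tool, called after "Emit:" as name([rows], argument=value, ...), one row to a line, values as JSON. send_rows: Moves the arm, as the interface text tells. Its arguments: {"type":"object","properties":{"steps":{"type":"array"},"grip_force":{"type":"number"}},"required":["steps"]}

```bash
mkdir -p pics; ls
python3 - <<'E'
from cell import env
import cv2
print(env.tcp_to_grasp); o=env.get_obs()
for k,v in o.items(): print(k,v)
for n in("scene","top","wrist"):
    c=env.read_camera(n); cv2.imwrite(f"pics/{n}0.png",c["pixels"][:,:,::-1])
    print(n,{k:v for k,v in c.items() if k!="pixels"})
E
```

```text
pics
0.0187
time_s 0.0
qpos [-68.17521813  18.43739716  -4.0157179   83.176594     1.2939549
  78.54256392  -3.25728134]
joint_velocities [-0.06707411  0.07058923  0.09360206 -0.07433909  0.04770853  0.04923629
 -0.03546303]
effort [ 8.68834468e-05 -4.91286564e+01 -4.04148744e-01 -3.12525237e+01
 -6.40314817e-02  4.34589351e-02  1.79501649e-04]
tool_pos [0.23295112 0.60620187 0.22146558]
tool_rot [1.79995110e+02 1.11363697e-01 6.89876874e+01]
force [ 0.14281601  0.66344259 -0.34303318]
wrist_torque [-0.02025065  0.0454945   0.01054801]
grip_width 0.0867188691660273
scene {'fx': 381.2855813523191, 'fy': 381.2855813523191, 'cx': 277.88843348227533, 'cy': 216.211228418702, 'position': array([ 0.81173029, -0.46550411,  0.81674697]), 'rotation': array([37.51629041, -0.5533249 , 31.78510845])}
top {'fx': 480.5520749578401, 'fy': 480.5520749578401, 'cx': 282.115535290737, 'cy': 213.2314090743509, 'position': array([0.44916303, 0.00178899, 1.5912144 ]), 'rotation': array([  2.85686527,   0.63244467, -91.17422368])}
wrist {'fx': 363.20643660768417, 'fy': 363.20643660768417, 'cx': 283.6310277708337, 'cy': 209.1322884444332, 'position': array([0.16665822, 0.6315855 , 0.38307475]), 'rotation': array([-15.05316991,   0.16294128,  68.95433599])}
```

View pics/scene0.png

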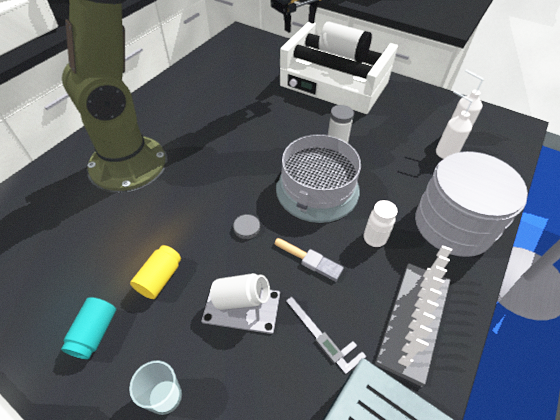

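View pics/top0.png

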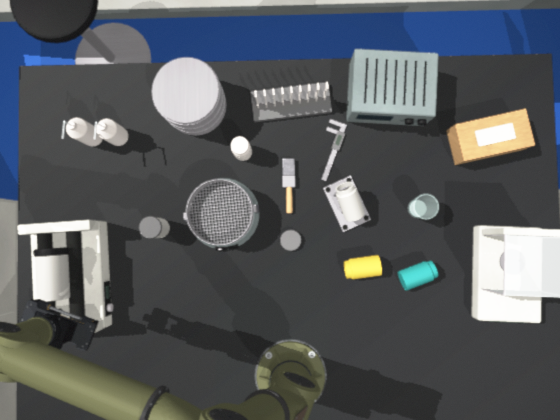

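View pics/wrist0.png

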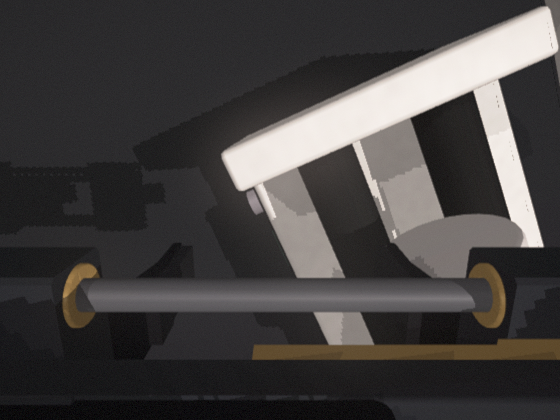

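```bash
cat > h.py <<'E'
import numpy as np, cv2
from scipy.spatial.transform import Rotation as R
from cell import env
def rot(a): return R.from_euler('xyz',a,degrees=True).as_matrix()
def ray(c,u,v):
    d=np.array([(u-c['cx'])/c['fx'],-(v-c['cy'])/c['fy'],-1.]); d=rot(c['rotation'])@d
    return np.array(c['position']),d/np.linalg.norm(d)
def onplane(c,u,v,z):
    p,d=ray(c,u,v); return p+d*(z-p[2])/d[2]
def tri(c1,a,c2,b):
    p,d=ray(c1,*a);q,e=ray(c2,*b)
    s=np.linalg.lstsq(np.c_[d,-e],q-p,rcond=None)[0]
    x,y=p+d*s[0],q+e*s[1]; return (x+y)/2,np.linalg.norm(x-y)
def proj(c,P):
    q=rot(c['rotation']).T@(np.array(P)-c['position'])
    return np.array([c['cx']+c['fx']*q[0]/-q[2], c['cy']-c['fy']*q[1]/-q[2]])
def crop(c,u,v,w,h,s,name):
    im=c['pixels'][max(v,0):v+h,max(u,0):u+w,::-1]
    cv2.imwrite('pics/'+name,cv2.resize(im,None,fx=s,fy=s,interpolation=cv2.INTER_CUBIC))
E
python3 - <<'E'
from h import *
import pickle
s=env.read_camera('scene');t=env.read_camera('top')
pickle.dump((s,t),open('st.pkl','wb'))
crop(s,190,260,110,85,7,'s_jar.png')
crop(t,315,165,70,75,8,'t_jar.png')
crop(s,265,120,110,110,5,'s_sv.png')
crop(t,170,165,110,95,6,'t_sv.png')
E
```

```text
(no output)
```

View pics/s_jar.png

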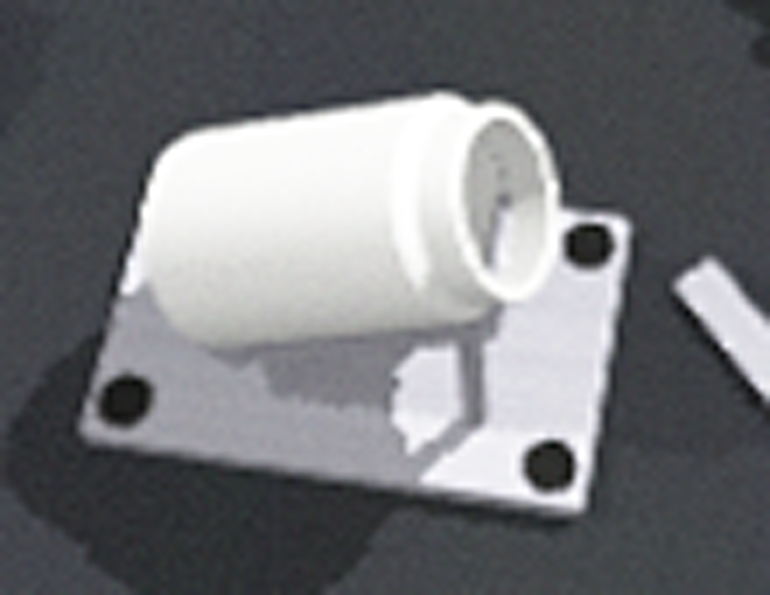

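View pics/t_jar.png

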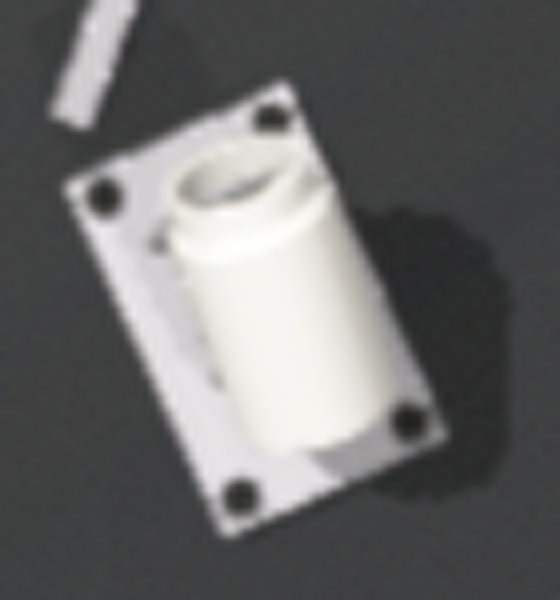

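View pics/t_sv.png

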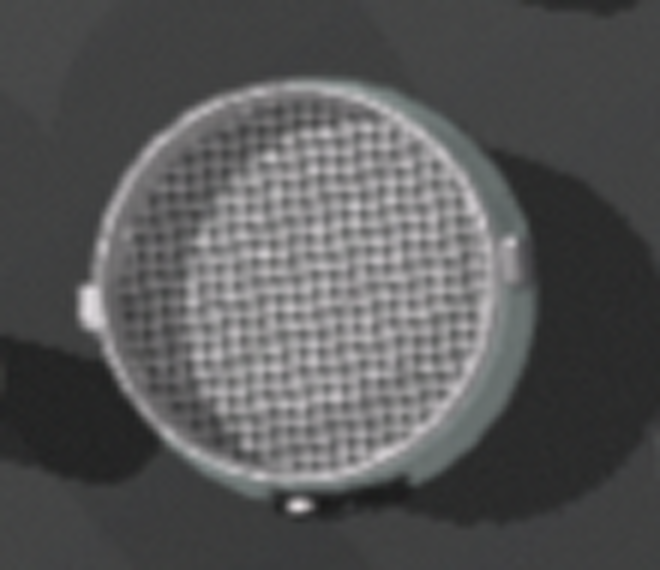

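View pics/s_sv.png

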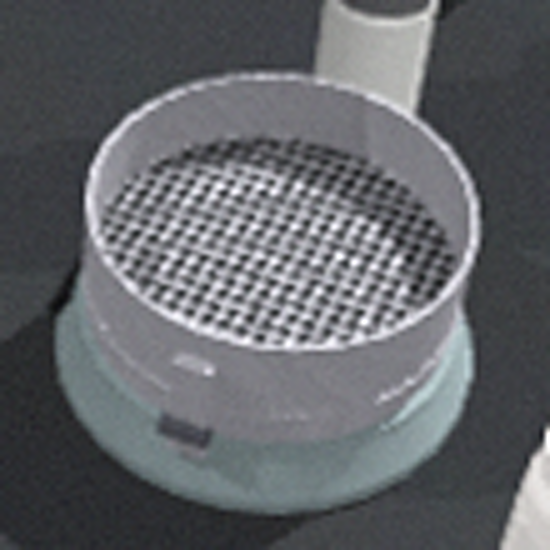

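Run:
```python
from h import *
import pickle
s,t=pickle.load(open('st.pkl','rb'))
f=lambda x,y,u,v,k:((x+.5)/k-.5+u,(y+.5)/k-.5+v)
T=[f(x,y,315,165,8) for x,y in[(270,118),(105,198),(240,497),(408,422)]] # head-right, head-left, foot-left, foot-right
S=[f(x,y,190,260,7) for x,y in[(550,465),(588,245),(125,400)]] 
P=[onplane(t,*p,.011) for p in T]
for p in P: print('top',p.round(4))
Q=[onplane(s,*p,.011) for p in S]
for p in Q: print('scene',p.round(4), )
print('tri', tri(t,T[0],s,S[0]),tri(t,T[1],s,S[1]),tri(t,T[3],s,S[2]))
c=sum(P)/4; d=(P[0]+P[1]-P[2]-P[3]); print('centre',c,'yaw',np.degrees(np.arctan2(d[1],d[0])))
e=P[1]+P[2]-P[0]-P[3]; print(np.degrees(np.arctan2(e[1],e[0]))-90, np.linalg.norm(P[0]-P[3]),np.linalg.norm(P[0]-P[1]))
m=tri(t,f(240,180,315,165,8),s,f(507,200,190,260,7)); print('mouth',m)
# sieve rim fit
tr=[f(x,y,170,165,6) for x,y in [(303,80),(97,265),(302,483),(497,265),(150,140),(440,140),(440,420),(165,425)]]
pr=np.array([onplane(t,*p,.115)[:2] for p in tr])
A=np.c_[2*pr,np.ones(len(pr))]; k=np.linalg.lstsq(A,(pr**2).sum(1),rcond=None)[0]
print('sieve top',k[:2],np.sqrt(k[2]+k[:2]@k[:2]))
sr=[f(x,y,265,120,5) for x,y in [(268,74),(86,210),(290,349),(480,240),(150,108),(400,112),(150,298),(420,325)]]
for z in (.105,.115,.125):
  pr=np.array([onplane(s,*p,z)[:2] for p in sr])
  A=np.c_[2*pr,np.ones(len(pr))]; k=np.linalg.lstsq(A,(pr**2).sum(1),rcond=None)[0]
  print('sieve scene',z,k[:2],np.sqrt(k[2]+k[:2]@k[:2]))
for n,(u,v) in dict(lid=(291,240),brush=(289,185),bottle=(241,148),spare=(152,227),beaker=(424,207),yellow=(363,267),turq=(418,275),cal=(335,150)).items():
  print(n,onplane(t,u,v,.05).round(3))
```

```text
top [ 0.6358 -0.203   0.011 ]
top [ 0.6042 -0.1342  0.011 ]
top [ 0.4798 -0.1865  0.011 ]
top [ 0.5092 -0.2562  0.011 ]
scene [ 0.6335 -0.2035  0.011 ]
scene [ 0.6038 -0.134   0.011 ]
scene [ 0.5082 -0.2568  0.011 ]
tri (array([ 0.63474649, -0.20344693,  0.01272619]), np.float64(0.0020948066983474296)) (array([ 0.6040277 , -0.13424489,  0.01160245]), np.float64(0.00016657968929533615)) (array([ 0.50876839, -0.25652903,  0.01133938]), np.float64(0.001120449605443614))
centre [ 0.55723733 -0.19499051  0.011     ] yaw 22.77754473987511
23.766342486323026 0.1373130843546016 0.07572395217461224
mouth (array([ 0.60121655, -0.17689702,  0.11203201]), np.float64(0.00281567315285067))
sieve top [0.53394911 0.21065815] 0.10309298285065492
sieve scene 0.105 [0.52972917 0.22296181] 0.10326577991628474
sieve scene 0.115 [0.53369127 0.2132889 ] 0.10181490222362273
sieve scene 0.125 [0.53765337 0.203616  ] 0.10036402453095901
lid [ 0.44  -0.009  0.05 ]
brush [ 0.617 -0.007  0.05 ]
bottle [0.741 0.146 0.05 ]
spare [0.491 0.437 0.05 ]
beaker [ 0.537 -0.438  0.05 ]
yellow [ 0.349 -0.237  0.05 ]
turq [ 0.321 -0.411  0.05 ]
cal [ 0.727 -0.158  0.05 ]
```

Run:
```python
from h import *
import itertools
o=env.get_obs(); q=np.radians(o['qpos']); T=rot(o['tool_rot'])
def ax(a,t): return R.from_rotvec(np.array(a)*t).as_matrix()
res=[]
for s in itertools.product([1,-1],repeat=3):
    z=[0,0,1];y=[0,1,0]
    M=ax(z,-q[0])@ax(y,q[1])@ax(z,s[0]*q[2])@ax(y,q[3])@ax(z,s[1]*q[4])@ax(y,q[5])@ax(z,s[2]*q[6])
    for k in range(4):
        E=M@ax(z,k*np.pi/2)
        res.append((np.degrees(np.linalg.norm(R.from_matrix(E.T@T).as_rotvec())),s,k*90))
res.sort(key=lambda r:r[0]); print(res[:6])
```

```text
[(np.float64(2.143349073740404e-14), (-1, -1, -1), 180), (np.float64(1.6183798987914113), (1, 1, 1), 180), (np.float64(2.5869282254426857), (-1, 1, -1), 180), (np.float64(2.760015441918929), (1, -1, 1), 180), (np.float64(6.520258069494226), (-1, 1, 1), 180), (np.float64(6.521706038604294), (-1, -1, 1), 180)]
```

```bash
cat >> h.py <<'E'
def jarR(maz,e,s,flip=1):
    """tool rotation with jar mouth azimuth maz, elevation e, tool offset s (deg). flip=1: x = mouth az -90; -1: +90"""
    m=np.array([np.cos(np.radians(maz)),np.sin(np.radians(maz)),0]);up=np.array([0,0,1.])
    p=np.radians(e-s); z=np.sin(p)*m-np.cos(p)*up
    x=flip*np.cross(m,up); return np.c_[x,np.cross(z,x),z]
def jaraxis(maz,e):
    m=np.radians(maz);e=np.radians(e); return np.array([np.cos(e)*np.cos(m),np.cos(e)*np.sin(m),np.sin(e)])
Z=[0,0,1];Y=[0,1,0]
def ax(a,t): return R.from_rotvec(np.array(a)*np.radians(t)).as_matrix()
def wristq(Rt,az,P):
    M=(ax(Z,az)@ax(Y,P)).T@Rt@ax(Z,180)
    a,b,c=R.from_matrix(M).as_euler('ZYZ',degrees=True)
    out=[]
    for A,B,C in((a,b,c),(a+180,-b,c+180)):
        w=lambda v:(v+180)%360-180
        q5=w(-A); q5=q5+360 if q5<-89.18 else q5
        out.append(np.round([q5,B,w(-C)],0))
    return out
def rel(P,Rt,o=None):
    o=o or env.get_obs(); A=rot(o['tool_rot'])
    return A.T@(np.array(P)-o['tool_pos']), R.from_matrix(A.T@Rt).as_rotvec()
E
python3 - <<'E'
from h import *
for s in (0,15,30):
 for flip in (1,-1):
  print('s',s,'flip',flip)
  print(' lying',wristq(jarR(23.2,30,s,flip),-22,105))
  for maz in (-68.5,111.5,-50,-90):
    for e in (30,0,-60,60,80):
      print(' az',maz,'e',e,wristq(jarR(maz,e,s,flip),10,115))
  print('outw',wristq(jarR(10,75,s,flip),10,100))
E
```

```text
s 0 flip 1
 lying [array([-25.,  56., -34.]), array([155., -56., 146.])]
 az -68.5 e 30 [array([ 33.,  63., 176.]), array([213., -63.,  -4.])]
 az -68.5 e 0 [array([   0.,   65., -168.]), array([180., -65.,  12.])]
 az -68.5 e -60 [array([ -58.,   87., -153.]), array([122., -87.,  27.])]
 az -68.5 e 60 [array([ 66.,  68., 163.]), array([246., -68., -17.])]
 az -68.5 e 80 [array([ 86.,  75., 157.]), array([266., -75., -23.])]
 az 111.5 e 30 [array([-31.,  74.,  22.]), array([ 149.,  -74., -158.])]
 az 111.5 e 0 [array([ 0., 65., 12.]), array([ 180.,  -65., -168.])]
 az 111.5 e -60 [array([ 66.,  68., -17.]), array([246., -68., 163.])]
 az 111.5 e 60 [array([-58.,  87.,  27.]), array([ 122.,  -87., -153.])]
 az 111.5 e 80 [array([-76.,  96.,  27.]), array([ 104.,  -96., -153.])]
 az -50 e 30 [array([  33.,   54., -167.]), array([213., -54.,  13.])]
 az -50 e 0 [array([   0.,   65., -150.]), array([180., -65.,  30.])]
 az -50 e -60 [array([ -50.,  100., -143.]), array([ 130., -100.,   37.])]
 az -50 e 60 [array([ 70.,  53., 170.]), array([250., -53., -10.])]
 az -50 e 80 [array([ 93.,  
[... 7443 characters left out ...]
 180.,  -65., -150.])]
 az -50 e 0 [array([-26.,  82.,  38.]), array([ 154.,  -82., -142.])]
 az -50 e -60 [array([-76., 117.,  28.]), array([ 104., -117., -152.])]
 az -50 e 60 [array([33., 54., 13.]), array([ 213.,  -54., -167.])]
 az -50 e 80 [array([58., 52., -2.]), array([238., -52., 178.])]
 az -90 e 30 [array([  0.,  65., -10.]), array([180., -65., 170.])]
 az -90 e 0 [array([-33.,  64.,   5.]), array([ 147.,  -64., -175.])]
 az -90 e -60 [array([266.,  81.,  25.]), array([  86.,  -81., -155.])]
 az -90 e 60 [array([ 31.,  73., -21.]), array([211., -73., 159.])]
 az -90 e 80 [array([ 50.,  81., -25.]), array([230., -81., 155.])]
outw [array([ 0., 35., 90.]), array([180., -35., -90.])]
```

```bash
cat >> h.py <<'E'
def slerpR(A,B,f):
    return A@R.from_rotvec(f*R.from_matrix(A.T@B).as_rotvec()).as_matrix()
def show(*a):
    for P,Rt in a:
        t,r=rel(P,Rt); print('t',t.round(4),'r',r.round(3),'deg',np.degrees(np.linalg.norm(r)).round(1),'d',np.linalg.norm(t).round(3))
E
python3 - <<'E'
from h import *
A=rot(env.get_obs()['tool_rot']);B=jarR(23.2,30,15,-1)
show(((.42,.46,.30),slerpR(A,B,.33)),((.53,.25,.33),slerpR(A,B,.66)),((.55,.02,.33),B),((.53,-.2,.29),B))
E
```

```text
t [-0.0698  0.2271 -0.0779] r [-0.082  0.034 -0.253] deg 15.4 d 0.25
t [-0.2264  0.4051 -0.1077] r [-0.164  0.067 -0.506] deg 30.7 d 0.476
t [-0.434   0.5062 -0.1076] r [-0.249  0.102 -0.767] deg 46.6 d 0.675
t [-0.6465  0.5664 -0.0674] r [-0.249  0.102 -0.767] deg 46.6 d 0.862
```

Emit:
send_rows([
  [[-0.01, 0.035, -0.02], [-0.015, 0.005, -0.04], 0.087],
  [[-0.02, 0.07, -0.04], [-0.03, 0.01, -0.08], 0.087],
  [[-0.03, 0.11, -0.055], [-0.04, 0.017, -0.13], 0.087],
  [[-0.042, 0.145, -0.065], [-0.055, 0.023, -0.17], 0.087],
  [[-0.056, 0.18, -0.075], [-0.07, 0.03, -0.21], 0.087],
])

```text
time_s: 0.67
tool_pos: [0.383, 0.4887, 0.2985]
tool_rot: [175.7, -1.3, 81.2]
force: [0.6, -0.1, -0.2]
grip_width: 0.0874
```

Run:
```python
from h import *
o=env.get_obs();print(o['time_s'],o['tool_pos'],o['tool_rot'],o['qpos'])
A=rot(o['tool_rot']);B=jarR(23.2,30,15,-1)
show(((.53,.25,.33),slerpR(A,B,.5)),((.55,.02,.33),B))
```

```text
0.6667 [0.38296585 0.48874696 0.29853617] [175.74315108  -1.33559725  81.16493811] [-56.62750447  10.89657601   0.34655627  83.88727146   3.26447309
  82.22532029  24.46912366]
t [-0.2125  0.1842 -0.0228] r [-0.088  0.036 -0.278] deg 16.8 d 0.282
t [-0.4367  0.2395 -0.0239] r [-0.176  0.071 -0.556] deg 33.7 d 0.499
```

Emit:
send_rows([
  [[-0.03, 0.027, -0.003], [-0.012, 0.005, -0.04], 0.087],
  [[-0.06, 0.053, -0.006], [-0.025, 0.01, -0.08], 0.087],
  [[-0.09, 0.08, -0.01], [-0.038, 0.016, -0.12], 0.087],
  [[-0.12, 0.105, -0.013], [-0.05, 0.021, -0.16], 0.087],
  [[-0.15, 0.13, -0.017], [-0.062, 0.026, -0.2], 0.087],
])

```text
time_s: 1.08
tool_pos: [0.4852, 0.3193, 0.3208]
tool_rot: [171.9, -1.6, 92.7]
force: [0.4, 0.7, -0.6]
grip_width: 0.087
```

Run:
```python
from h import *
o=env.get_obs();print(o['time_s'],o['tool_pos'],o['tool_rot'],o['qpos'])
A=rot(o['tool_rot']);B=jarR(23.2,30,15,-1)
show(((.55,.1,.33),slerpR(A,B,.5)),((.54,-.1,.33),B))
```

```text
1.0833 [0.4852359  0.31927571 0.32077257] [171.9451114   -1.55158648  92.72700353] [-45.18309516   2.09792803   7.29485692  91.42362861   3.16393642
  79.03176005  54.30779164]
t [-0.2218  0.0559 -0.0075] r [-0.058  0.023 -0.178] deg 10.8 d 0.229
t [-0.421   0.0373 -0.0156] r [-0.115  0.045 -0.356] deg 21.6 d 0.423
```

Emit:
send_rows([
  [[-0.04, 0.01, -0.001], [-0.011, 0.005, -0.035], 0.087],
  [[-0.08, 0.02, -0.003], [-0.023, 0.009, -0.07], 0.087],
  [[-0.12, 0.03, -0.004], [-0.035, 0.014, -0.107], 0.087],
  [[-0.16, 0.04, -0.006], [-0.046, 0.018, -0.14], 0.087],
  [[-0.2, 0.05, -0.007], [-0.058, 0.023, -0.178], 0.087],
])

```text
time_s: 1.5
tool_pos: [0.5423, 0.1214, 0.3295]
tool_rot: [168.3, -1.1, 103.0]
force: [0.8, -0.4, 0.3]
grip_width: 0.0871
```

Run:
```python
from h import *
o=env.get_obs();print(o['time_s'],o['tool_pos'],o['tool_rot'],o['qpos'])
A=rot(o['tool_rot']);B=jarR(23.2,30,15,-1)
show(((.54,-.08,.33),B),((.5,-.2,.31),B))
```

```text
1.5 [0.54233876 0.12141139 0.32947755] [168.32982965  -1.12728306 103.00816614] [-34.73721801  -4.86702882  18.59692863  97.39064086   1.09671597
  75.50928842  86.68376007]
t [-0.1957 -0.0457 -0.0139] r [-0.056  0.022 -0.178] deg 10.7 d 0.201
t [-0.304  -0.114  -0.0098] r [-0.056  0.022 -0.178] deg 10.7 d 0.325
```

Emit:
send_rows([
  [[-0.04, -0.009, -0.003], [-0.011, 0.005, -0.035], 0.087],
  [[-0.08, -0.018, -0.005], [-0.023, 0.009, -0.07], 0.087],
  [[-0.12, -0.028, -0.008], [-0.035, 0.014, -0.107], 0.087],
  [[-0.16, -0.038, -0.011], [-0.046, 0.018, -0.14], 0.087],
  [[-0.196, -0.046, -0.014], [-0.056, 0.022, -0.178], 0.087],
])

```text
time_s: 1.92
tool_pos: [0.5385, -0.0815, 0.3299]
tool_rot: [165.0, 0.0, 113.1]
force: [0.6, -1.0, -0.8]
grip_width: 0.0865
```

Run:
```python
from h import *
o=env.get_obs();print(o['time_s'],o['tool_pos'],o['tool_rot'],o['qpos'])
B=jarR(23.2,30,15,-1)
show(((.52,-.2,.31),B))
c=env.read_camera('wrist'); cv2.imwrite('pics/w1.png',c['pixels'][:,:,::-1])
```

```text
1.9167 [ 0.53845189 -0.08145958  0.32991989] [1.65016962e+02 1.02484683e-02 1.13123939e+02] [-26.39066139  -8.7086074   33.94480219 100.03192305  -2.88302964
  74.31971707 121.38731498]
t [-0.1018 -0.0665  0.0028] r [-0.     0.001 -0.001] deg 0.1 d 0.122
```

View pics/w1.png

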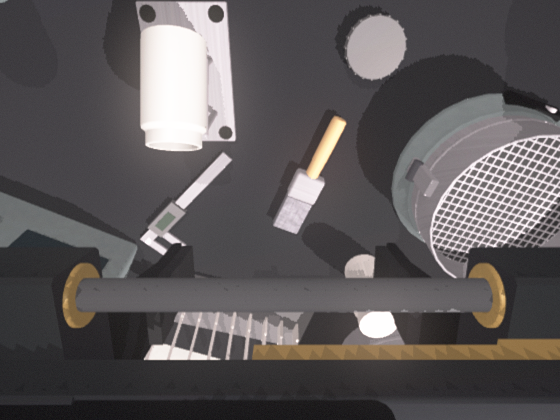

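Emit:
send_rows([
  [[-0.025, -0.016, 0.0], [0, 0, 0], 0.087],
  [[-0.05, -0.033, 0.001], [0, 0, 0], 0.087],
  [[-0.075, -0.05, 0.002], [0, 0, 0], 0.087],
  [[-0.1, -0.066, 0.003], [0, 0, 0], 0.087],
  [[-0.1, -0.066, 0.003], [0, 0, 0], 0.087],
])

```text
time_s: 2.38
tool_pos: [0.5182, -0.2023, 0.3091]
tool_rot: [165.2, 0.1, 112.5]
force: [-0.8, -0.4, 1.6]
grip_width: 0.0867
```

Run:
```python
from h import *
o=env.get_obs();print(o['time_s'],o['tool_pos'],o['tool_rot'],o['qpos'])
c=env.read_camera('wrist'); cv2.imwrite('pics/w2.png',c['pixels'][:,:,::-1])
import pickle; pickle.dump(c,open('w2.pkl','wb'))
```

```text
2.3833 [ 0.51817453 -0.20230309  0.30912225] [1.65208181e+02 9.29949870e-02 1.12537584e+02] [-21.39410565  -5.48962943  44.57437238  99.38439503  -6.92029922
  74.21310972 137.23216586]
```

View pics/w2.png

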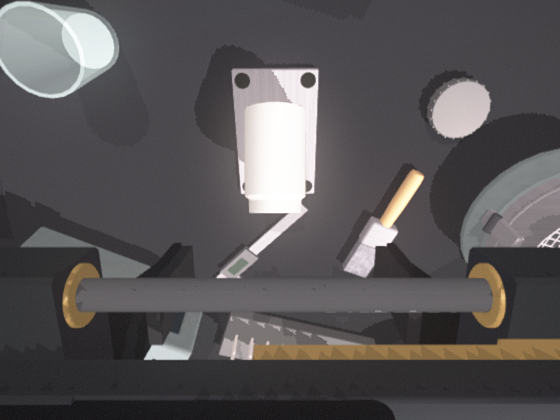

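Run:
```python
from h import *
import pickle
c=pickle.load(open('w2.pkl','rb')); crop(c,225,60,100,160,4,'w2c.png')
g=cv2.cvtColor(c['pixels'],cv2.COLOR_RGB2GRAY).astype(int)
for v in (110,125,140,160,175,190,200,208): print(v,[ (u,g[v,u]) for u in list(range(238,254))],[ (u,g[v,u]) for u in range(298,314)])
```

```text
110 [(238, np.int64(171)), (239, np.int64(172)), (240, np.int64(170)), (241, np.int64(175)), (242, np.int64(174)), (243, np.int64(176)), (244, np.int64(187)), (245, np.int64(199)), (246, np.int64(207)), (247, np.int64(210)), (248, np.int64(212)), (249, np.int64(214)), (250, np.int64(218)), (251, np.int64(220)), (252, np.int64(222)), (253, np.int64(227))] [(298, np.int64(252)), (299, np.int64(252)), (300, np.int64(251)), (301, np.int64(251)), (302, np.int64(250)), (303, np.int64(248)), (304, np.int64(243)), (305, np.int64(240)), (306, np.int64(243)), (307, np.int64(244)), (308, np.int64(243)), (309, np.int64(238)), (310, np.int64(239)), (311, np.int64(239)), (312, np.int64(238)), (313, np.int64(237))]
125 [(238, np.int64(173)), (239, np.int64(174)), (240, np.int64(174)), (241, np.int64(174)), (242, np.int64(178)), (243, np.int64(176)), (244, np.int64(189)), (245, np.int64(200)), (246, np.int64(207)), (247, np.int64(211)), (248, np.int64(213)), (249, np.int64(218)), (250, np.int64(221)), (251, np.int64(223)), (252, np.int64(225)), (253, np.int64(228))] [(298, np.int64(252)), (299, np.i
[... 3861 characters left out ...]

208 [(238, np.int64(94)), (239, np.int64(95)), (240, np.int64(94)), (241, np.int64(95)), (242, np.int64(97)), (243, np.int64(97)), (244, np.int64(96)), (245, np.int64(99)), (246, np.int64(99)), (247, np.int64(94)), (248, np.int64(108)), (249, np.int64(187)), (250, np.int64(207)), (251, np.int64(212)), (252, np.int64(213)), (253, np.int64(219))] [(298, np.int64(250)), (299, np.int64(248)), (300, np.int64(244)), (301, np.int64(229)), (302, np.int64(225)), (303, np.int64(228)), (304, np.int64(228)), (305, np.int64(208)), (306, np.int64(170)), (307, np.int64(124)), (308, np.int64(106)), (309, np.int64(102)), (310, np.int64(103)), (311, np.int64(103)), (312, np.int64(100)), (313, np.int64(101))]
```

View pics/w2c.png

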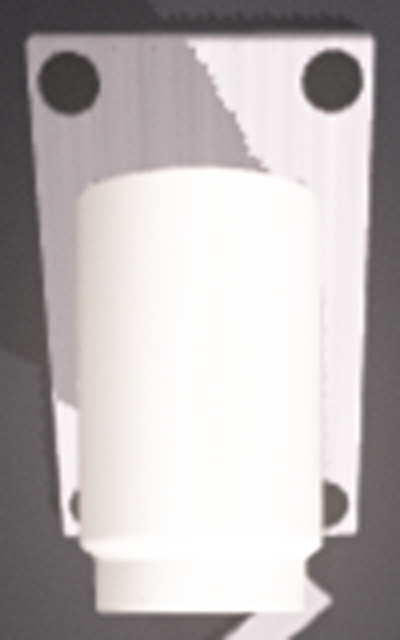

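Run:
```python
from h import *
import pickle
c=pickle.load(open('w2.pkl','rb')); s,t=pickle.load(open('st.pkl','rb'))
print(c['position'],c['rotation'])
# plane through column
p,d1=ray(c,274.5,105); _,d2=ray(c,274.5,210); n=np.cross(d1,d2); n/=np.linalg.norm(n); print('n',n)
f=lambda x,y,u,v,k:((x+.5)/k-.5+u,(y+.5)/k-.5+v)
W=[f(69,82,225,60,4),f(333,81,225,60,4)]
P=[onplane(c,*w,.011) for w in W]; print('foot bolts',P, np.linalg.norm(P[0]-P[1]))
T=[f(x,y,315,165,8) for x,y in[(240,497),(408,422)]]
# image left bolt = ? match
for w in W: print([tri(c,w,t,x) for x in T])
for az in (22.5,23,23.5,24):
  m=np.array([np.cos(np.radians(az)),np.sin(np.radians(az)),0]); print(az, np.degrees(np.arcsin(n@m)), np.degrees(np.arcsin(n@jaraxis(az,30))))
C=np.array([.557,-.195,0]); 
for az in (22.5,23.2,24):
  m=jaraxis(az,0); foot=C-.045*m+[0,0,.055]; head=foot+.11*jaraxis(az,30)
  print(az,foot,head,'dist to plane',n@(foot-p),n@(head-p))
  u=jaraxis(az+180,60)
  print('base top px',proj(c,foot+.033*u),'(275,102) mouth top px',proj(c,head+.0285*u),'(275,212.5)')
  print('scene mouth',proj(s,head),'(262,288.2) top mouth',proj(t,head),'(344.6,187)')
```

```text
[ 0.41633385 -0.24496826  0.44703365] [-2.98232954e+01  6.55402286e-02  1.12505427e+02]
n [ 0.37109325 -0.92831203  0.02294721]
foot bolts [array([ 0.50789097, -0.25954409,  0.011     ]), array([ 0.4785798 , -0.18955953,  0.011     ])] 0.07587478716409994
[(array([ 0.49619184, -0.22504257, -0.01308368]), np.float64(0.07761963483220313)), (array([ 0.51028349, -0.25927122, -0.0032078 ]), np.float64(0.001883605958113623))]
[(array([ 0.48017661, -0.18797387, -0.00102205]), np.float64(0.0002647754435871479)), (array([ 0.47867463, -0.21946744,  0.18059517]), np.float64(0.051185646851739756))]
22.5 -0.7107251225157726 0.04189899477051782
23 -1.2105934236786577 -0.3909404699845524
23.5 -1.710461676264231 -0.8237224053829459
24 -2.2103298601736148 -1.256438530295086
22.5 [ 0.51542542 -0.21222075  0.055     ] [ 0.60343677 -0.17576526  0.11      ] dist to plane -0.002623764065449444 -0.0025433237772965324
base top px [276.28509514 103.09115595] (275,102) mouth top px [276.30156173 214.36900946] (275,212.5)
scene mouth [262.54989867 288.75397709] (262,288.2) top mouth [343.81550596 186.06620041] (344.6,187)
23.2 [ 0.51563891 -0.21272739  0.055     ] [ 0.60319831 -0.17519938  0.11      ] dist to plane -0.0020742277579913738 -0.0031571288983198802
base top px [275.52476645 103.09557503] (275,102) mouth top px [276.74169357 214.36698857] (275,212.5)
scene mouth [262.60396833 288.48376782] (262,288.2) top mouth [343.63430301 186.14697463] (344.6,187)
24 [ 0.51589045 -0.21330315  0.055     ] [ 0.60291735 -0.17455628  0.11      ] dist to plane -0.0014463935022030396 -0.00385838899001305
base top px [274.6561192 103.1121447] (275,102) mouth top px [277.24456535 214.35901358] (275,212.5)
scene mouth [262.66126205 288.17464434] (262,288.2) top mouth [343.42845916 186.24198317] (344.6,187)
```

Run:
```python
from h import *
o=env.get_obs();print(o['tool_pos'],o['tool_rot'])
B=jarR(22.9,30,15,-1); G=np.array([.5581,-.1956,.0609]); z=B[:,2]
show((G-.11*z,B),(G-.03*z,B),(G,B))
```

```text
[ 0.51925039 -0.19888313  0.3094714 ] [1.65148242e+02 2.35817894e-03 1.12708935e+02]
t [-0.0121 -0.0281  0.1398] r [-0.003  0.001 -0.003] deg 0.2 d 0.143
t [-0.012  -0.0279  0.2198] r [-0.003  0.001 -0.003] deg 0.2 d 0.222
t [-0.012  -0.0278  0.2498] r [-0.003  0.001 -0.003] deg 0.2 d 0.252
```

Emit:
send_rows([
  [[-0.003, -0.007, 0.035], [0, 0, 0], 0.087],
  [[-0.006, -0.014, 0.07], [0, 0, 0], 0.087],
  [[-0.009, -0.021, 0.105], [0, 0, 0], 0.087],
  [[-0.012, -0.028, 0.14], [-0.003, 0, -0.003], 0.087],
  [[-0.012, -0.028, 0.14], [-0.003, 0, -0.003], 0.087],
])

```text
time_s: 2.85
tool_pos: [0.5295, -0.1993, 0.1601]
tool_rot: [165.5, -0.4, 113.4]
force: [-0.9, 1.1, -0.2]
grip_width: 0.0872
```

Run:
```python
from h import *
import pickle
B=jarR(22.9,30,15,-1); G=np.array([.5581,-.1956,.0609]); z=B[:,2]
c=env.read_camera('wrist'); cv2.imwrite('pics/w3.png',c['pixels'][:,:,::-1]); pickle.dump(c,open('w3.pkl','wb'))
o=env.get_obs();print(o['time_s'],o['tool_pos'],o['tool_rot'],o['qpos'])
show((G-.03*z,B),(G,B))
```

```text
2.9 [ 0.53139606 -0.20031889  0.16394412] [165.29801383  -0.22413116 113.33407225] [-20.04139843   3.67602025  47.25609546 110.01080592 -16.47894699
  59.15236718 147.70217559]
t [-0.0065 -0.0008  0.0763] r [-0.005 -0.006  0.006] deg 0.6 d 0.077
t [-0.0066 -0.0006  0.1063] r [-0.005 -0.006  0.006] deg 0.6 d 0.107
```

View pics/w3.png

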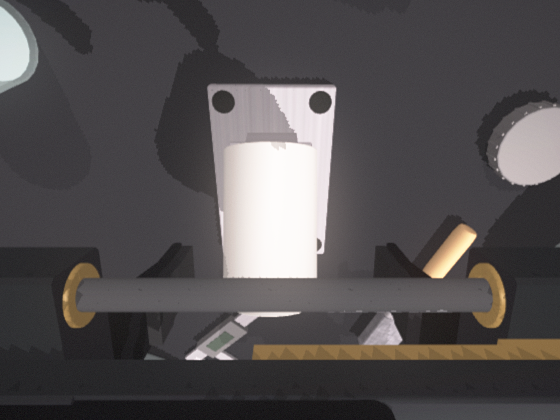

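Emit:
send_rows([
  [[0, 0, -0.01], [0, 0, 0.12], 0.087],
  [[0, 0, -0.02], [0, 0, 0.24], 0.087],
  [[0, 0, -0.03], [0, 0, 0.36], 0.087],
  [[0, 0, -0.04], [0, 0, 0.48], 0.087],
  [[0, 0, -0.05], [0, 0, 0.61], 0.087],
])

```text
time_s: 3.32
tool_pos: [0.523, -0.2077, 0.2196]
tool_rot: [167.3, -8.6, 79.3]
force: [-0.0, -0.9, -0.8]
grip_width: 0.0866
```

Emit:
send_rows([
  [[0, 0, 0], [0, 0, 0.12], 0.087],
  [[0, 0, 0], [0, 0, 0.24], 0.087],
  [[0, 0, 0], [0, 0, 0.36], 0.087],
  [[0, 0, 0], [0, 0, 0.48], 0.087],
  [[0, 0, 0], [0, 0, 0.61], 0.087],
])

```text
time_s: 3.73
tool_pos: [0.5231, -0.2076, 0.2193]
tool_rot: [174.4, -14.3, 44.4]
force: [-0.1, 0.2, 0.7]
grip_width: 0.0871
```

Emit:
send_rows([
  [[0, 0, 0], [0, 0, 0.12], 0.087],
  [[0, 0, 0], [0, 0, 0.24], 0.087],
  [[0, 0, 0], [0, 0, 0.36], 0.087],
  [[0, 0, 0], [0, 0, 0.48], 0.087],
  [[0, 0, 0], [0, 0, 0.61], 0.087],
])

```text
time_s: 4.15
tool_pos: [0.5231, -0.2076, 0.2192]
tool_rot: [-176.3, -14.9, 8.5]
force: [-0.4, 0.3, -0.6]
grip_width: 0.0871
```

Emit:
send_rows([
  [[0, 0, 0], [0, 0, 0.12], 0.087],
  [[0, 0, 0], [0, 0, 0.24], 0.087],
  [[0, 0, 0], [0, 0, 0.36], 0.087],
  [[0, 0, 0], [0, 0, 0.48], 0.087],
  [[0, 0, 0], [0, 0, 0.61], 0.087],
])

```text
time_s: 4.57
tool_pos: [0.5231, -0.2076, 0.2192]
tool_rot: [-168.4, -10.1, -26.7]
force: [-0.6, -0.5, 0.1]
grip_width: 0.0869
```

Run:
```python
from h import *
import pickle
B=jarR(22.9,30,15,1); G=np.array([.5581,-.1956,.0609]); z=B[:,2]
o=env.get_obs();print(o['time_s'],o['tool_pos'],o['tool_rot'],o['qpos'])
show((G-.14*z,B),(G-.1*z,B),(G,B))
```

```text
4.5667 [ 0.52310403 -0.20757097  0.21922015] [-168.43537907  -10.0904652   -26.7016509 ] [-19.83209037  -1.25521862  46.24146971 106.94892893 -11.80323478
  64.28178795   5.0434819 ]
t [-0.0017  0.0058  0.0224] r [-0.005 -0.003  0.723] deg 41.4 d 0.023
t [-0.0018  0.0059  0.0624] r [-0.005 -0.003  0.723] deg 41.4 d 0.063
t [-0.0023  0.0063  0.1624] r [-0.005 -0.003  0.723] deg 41.4 d 0.163
```

Emit:
send_rows([
  [[0, 0.001, 0], [0, 0, 0.12], 0.087],
  [[0, 0.002, 0], [0, 0, 0.24], 0.087],
  [[0, 0.003, 0], [0, 0, 0.36], 0.087],
  [[-0.001, 0.004, 0], [0, 0, 0.48], 0.087],
  [[-0.002, 0.006, 0], [0, 0, 0.6], 0.087],
])

```text
time_s: 4.98
tool_pos: [0.519, -0.2119, 0.2177]
tool_rot: [-164.8, -1.9, -60.3]
force: [0.2, 0.5, -0.1]
grip_width: 0.0866
```

Emit:
send_rows([
  [[0, 0, 0.01], [0, 0, 0.122], 0.087],
  [[0, 0, 0.02], [0, 0, 0.122], 0.087],
  [[0, 0, 0.02], [0, 0, 0.122], 0.087],
  [[0, 0, 0.02], [0, 0, 0.122], 0.087],
  [[0, 0, 0.02], [0, 0, 0.122], 0.087],
])

```text
time_s: 5.4
tool_pos: [0.5227, -0.2101, 0.1958]
tool_rot: [-164.9, -0.1, -66.6]
force: [0.3, 0.3, -0.7]
grip_width: 0.0873
```

Run:
```python
from h import *
import pickle
B=jarR(22.9,30,15,1); G=np.array([.5581,-.1956,.0609]); z=B[:,2]
c=env.read_camera('wrist'); cv2.imwrite('pics/w4.png',c['pixels'][:,:,::-1]); pickle.dump(c,open('w4.pkl','wb'))
o=env.get_obs();print(o['time_s'],o['tool_pos'],o['tool_rot'],o['qpos'])
show((G-.1*z,B),(G,B))
```

```text
5.45 [ 0.52260276 -0.21024799  0.1957008 ] [-1.64873178e+02 -9.41504182e-02 -6.66507922e+01] [-18.8475308    0.45248306  46.28160701 108.52295082 -13.53024249
  62.05564763 -33.82325921]
t [ 0.0004 -0.0021  0.0402] r [-0.002  0.     0.008] deg 0.5 d 0.04
t [ 0.0004 -0.0019  0.1402] r [-0.002  0.     0.008] deg 0.5 d 0.14
```

View pics/w4.png

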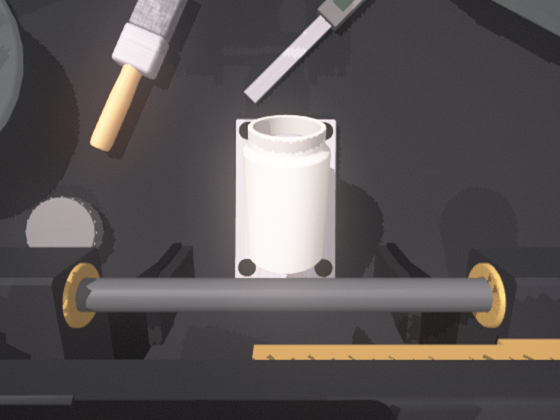

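Run:
```python
from h import *
import pickle
c=pickle.load(open('w4.pkl','rb')); crop(c,225,105,125,180,4,'w4c.png')
b=[onplane(c,*w,.011) for w in ((246.5,267.3),(323.5,267.3))]; print(b,(b[0]+b[1])/2,np.linalg.norm(b[0]-b[1]))
s,t=pickle.load(open('st.pkl','rb'))
f=lambda x,y,u,v,k:((x+.5)/k-.5+u,(y+.5)/k-.5+v)
T=[f(x,y,315,165,8) for x,y in[(240,497),(408,422)]]
print(tri(c,(246.5,267.3),t,T[0]),tri(c,(323.5,267.3),t,T[1]))
print('mouth',tri(c,(287,128),s,f(507,200,190,260,7)),tri(c,(287,128),t,f(240,180,315,165,8)))
```

```text
[array([ 0.47904375, -0.18968893,  0.011     ]), array([ 0.50924129, -0.25965808,  0.011     ])] [ 0.49414252 -0.22467351  0.011     ] 0.07620743462650083
(array([ 0.47904187, -0.18831194,  0.00622546]), np.float64(0.0030605926108799937)) (array([ 0.5092283 , -0.25792655,  0.01096819]), np.float64(0.003427356877230942))
mouth (array([ 0.60155778, -0.17810485,  0.11269827]), np.float64(0.003993140823202757)) (array([ 0.60137485, -0.17889002,  0.10512764]), np.float64(0.001305088386894999))
```

View pics/w4c.png

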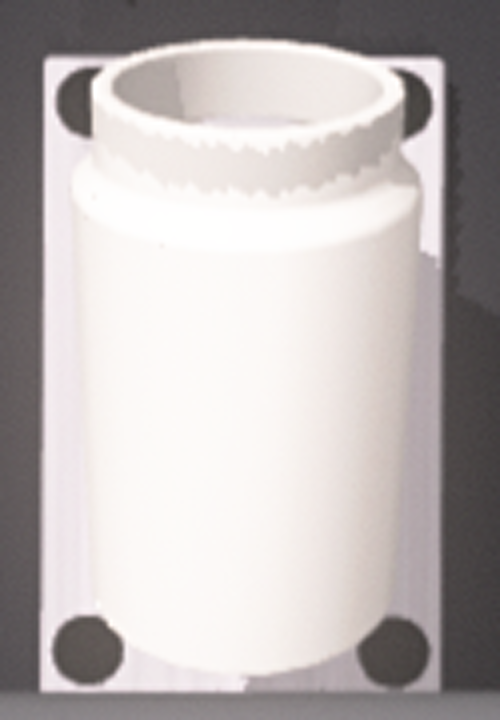

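Run:
```python
from h import *
B=jarR(22.9,30,15,1); G=np.array([.5578,-.1974,.0609]); z=B[:,2]
show((G-.1*z,B),(G,B))
```

```text
t [ 0.0019 -0.0012  0.0399] r [-0.002  0.     0.008] deg 0.5 d 0.04
t [ 0.0019 -0.0009  0.1399] r [-0.002  0.     0.008] deg 0.5 d 0.14
```

Emit:
send_rows([
  [[0.002, -0.001, 0.02], [0, 0, 0.008], 0.087],
  [[0.002, -0.001, 0.04], [0, 0, 0.008], 0.087],
  [[0.002, -0.001, 0.06], [0, 0, 0.008], 0.087],
  [[0.002, -0.001, 0.08], [0, 0, 0.008], 0.087],
  [[0.002, -0.001, 0.1], [0, 0, 0.008], 0.087],
])

```text
time_s: 5.87
tool_pos: [0.5485, -0.2014, 0.0983]
tool_rot: [-164.9, 0.0, -67.1]
force: [0.2, 0.5, -0.5]
grip_width: 0.0871
```

Emit:
send_rows([
  [[0, 0, 0.015], [0, 0, 0], 0.087],
  [[0, 0, 0.03], [0, 0, 0], 0.087],
  [[0, 0, 0.039], [0, 0, 0], 0.087],
  [[0, 0, 0.039], [0, 0, 0], 0.087],
  [[0, 0, 0.039], [0, 0, 0], 0.087],
])

```text
time_s: 6.28
tool_pos: [0.5572, -0.1975, 0.0611]
tool_rot: [-164.9, 0.1, -67.2]
force: [0.6, -0.6, 1.0]
grip_width: 0.0868
```

Run:
```python
from h import *
import pickle
B=jarR(22.9,30,15,1); G=np.array([.5578,-.1974,.0609])
o=env.get_obs();print(o['time_s'],o['tool_pos'],o['tool_rot'],o['qpos'],o['force'])
show((G,B))
s=env.read_camera('scene'); crop(s,160,220,180,130,4,'s2.png')
```

```text
6.2833 [ 0.5572132  -0.19752375  0.06105213] [-1.64943168e+02  7.34466133e-02 -6.71596702e+01] [-15.0865884   15.35533965  43.68408785 113.21998338 -29.57202077
  49.30381236 -22.19086125] [ 0.55984155 -0.58707505  1.03680655]
t [ 0.0001 -0.0005  0.0003] r [-0.001  0.001 -0.001] deg 0.1 d 0.001
```

View pics/s2.png

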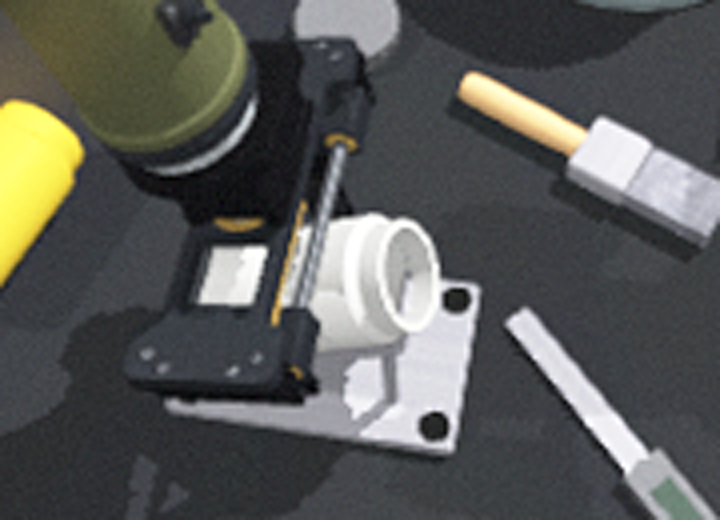

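Emit:
send_rows([
  [[0, 0, 0], [0, 0, 0], 0.07],
  [[0, 0, 0], [0, 0, 0], 0.065],
  [[0, 0, 0], [0, 0, 0], 0.06],
  [[0, 0, 0], [0, 0, 0], 0.05],
  [[0, 0, 0], [0, 0, 0], 0.05],
], grip_force=15)

```text
time_s: 6.75
tool_pos: [0.5572, -0.1973, 0.0613]
tool_rot: [-164.9, 0.1, -67.2]
force: [-0.8, 0.6, 2.3]
grip_width: 0.0644
```

Emit:
send_rows([
  [[0, 0, 0], [0, 0, 0], 0.05],
  [[0, 0, 0], [0, 0, 0], 0.05],
  [[0, 0, 0], [0, 0, 0], 0.05],
  [[0, 0, 0], [0, 0, 0], 0.05],
  [[0, 0, 0], [0, 0, 0], 0.05],
], grip_force=55)

```text
time_s: 7.17
tool_pos: [0.5573, -0.1973, 0.0613]
tool_rot: [-164.9, 0.1, -67.2]
force: [-3.5, 2.1, 6.2]
grip_width: 0.0639
```

Run:
```python
from h import *
o=env.get_obs();print(o['time_s'],o['tool_pos'],o['tool_rot'],o['force'],o['wrist_torque'],o['grip_width'])
```

```text
7.1667 [ 0.55726498 -0.19726751  0.06128848] [-1.64892401e+02  1.07999503e-01 -6.71771099e+01] [-3.48734925  2.09766586  6.23234397] [0.13452576 0.65572367 0.12962914] 0.06393160187580463
```

Run:
```python
from h import *
o=env.get_obs();A=rot(o['tool_rot']); print(A.T@[0,0,.1])
```

```text
[-0.00018849 -0.02606321 -0.09654364]
```

Emit:
send_rows([
  [[0, -0.002, -0.006], [0, 0, 0], 0.05],
  [[0, -0.004, -0.016], [0, 0, 0], 0.05],
  [[0, -0.008, -0.03], [0, 0, 0], 0.05],
  [[0, -0.013, -0.048], [0, 0, 0], 0.05],
  [[0, -0.018, -0.068], [0, 0, 0], 0.05],
])

```text
time_s: 7.58
tool_pos: [0.5549, -0.1973, 0.1302]
tool_rot: [-165.2, 0.2, -67.2]
force: [0.3, -0.1, -6.7]
grip_width: 0.0636
```

Emit:
send_rows([
  [[0, -0.005, -0.018], [0, 0, 0], 0.05],
  [[0, -0.01, -0.036], [0, 0, 0], 0.05],
  [[0, -0.015, -0.054], [0, 0, 0], 0.05],
  [[0, -0.018, -0.068], [0, 0, 0], 0.05],
  [[0, -0.02, -0.075], [0, 0, 0], 0.05],
])

```text
time_s: 8.0
tool_pos: [0.5565, -0.1984, 0.2104]
tool_rot: [-164.9, 0.0, -67.2]
force: [0.2, -0.5, -6.8]
grip_width: 0.0639
```

Run:
```python
from h import *
s=env.read_camera('scene'); crop(s,160,200,180,130,4,'s3.png')
o=env.get_obs();print(o['time_s'],o['tool_pos'],o['tool_rot'],o['force'],o['wrist_torque'],o['grip_width'],o['qpos'])
```

```text
8.05 [ 0.55717542 -0.19846265  0.21109274] [-1.64804411e+02  6.21495466e-03 -6.72148140e+01] [ 0.74250797 -0.15179869 -5.66106273] [-0.35338744  0.69158333 -0.03328696] 0.06389016971627133 [-20.61022802   3.95843916  46.8089611  104.27954248 -15.92658959
  63.67886354 -35.40869764]
```

View pics/s3.png

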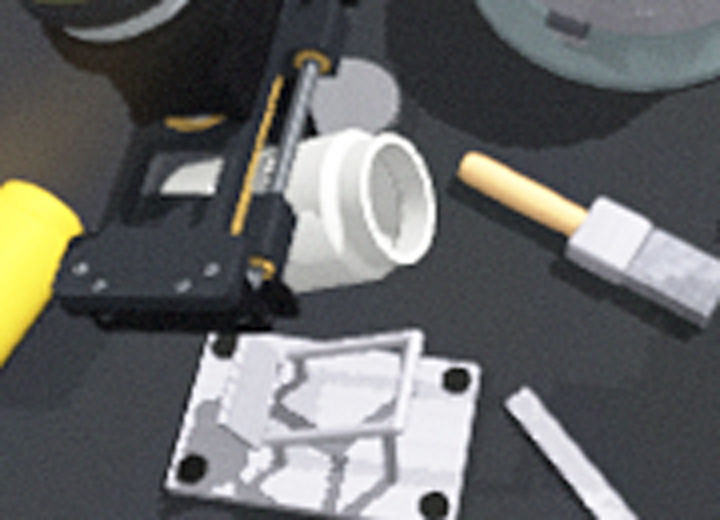

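```bash
cat >> h.py <<'E'
SC=np.array([.534,.2115,0]); S_=15; FL=1
def pose_mouth(M,az,e):
    """TCP pose for mouth at M"""
    Rt=jarR(az,e,S_,FL); g=np.array(M)-.062*jaraxis(az,e); return g+.0187*Rt[:,2],Rt
def mouth_now(o=None):
    o=o or env.get_obs(); A=rot(o['tool_rot']); p=np.radians(S_)
    # jar axis in tool frame (from definition)
    Rt=jarR(0,30,S_,FL); al=Rt.T@jaraxis(0,30); a=A@al
    return o['tool_pos']-.0187*A[:,2]+.062*a, a, np.degrees(np.arctan2(a[1],a[0])), np.degrees(np.arcsin(a[2]))
def st():
    o=env.get_obs(); m=mouth_now(o); print('t',round(o['time_s'],2),'tcp',o['tool_pos'].round(4),'q',o['qpos'].round(0),'F',o['force'].round(1),'w',round(o['grip_width'],4)); print('mouth',m[0].round(4),'az',m[2].round(1),'e',m[3].round(1))
def mv(M,az,e): show(pose_mouth(M,az,e))
E
python3 - <<'E'
from h import *
st()
mv([.62,-.08,.29],45,35); mv([.60,.05,.31],75,35)
E
```

```text
t 8.05 tcp [ 0.5572 -0.1985  0.2111] q [-21.   4.  47. 104. -16.  64. -35.] F [ 0.7 -0.2 -5.7] w 0.0639
mouth [ 0.6021 -0.1796  0.2603] az 22.8 e 30.2
t [-0.0681 -0.0673 -0.0084] r [ 0.083 -0.117 -0.37 ] deg 22.7 d 0.096
t [-0.1774 -0.1167 -0.0157] r [ 0.078 -0.276 -0.869] deg 52.4 d 0.213
```

Emit:
send_rows([
  [[-0.01, -0.01, -0.003], [0.012, -0.018, -0.055], 0.05],
  [[-0.025, -0.024, -0.006], [0.03, -0.042, -0.13], 0.05],
  [[-0.042, -0.041, -0.01], [0.05, -0.072, -0.225], 0.05],
  [[-0.06, -0.058, -0.012], [0.07, -0.102, -0.32], 0.05],
  [[-0.078, -0.073, -0.012], [0.084, -0.132, -0.415], 0.05],
])

```text
time_s: 8.47
tool_pos: [0.588, -0.0993, 0.2387]
tool_rot: [-160.0, 0.2, -42.0]
force: [0.3, 0.2, -7.4]
grip_width: 0.0636
```

Run:
```python
from h import *
st()
mv([.60,.07,.30],75,36);mv([.56,.17,.28],95,36); mv([.53,.22,.25],111,36)
```

```text
t 8.47 tcp [ 0.588  -0.0993  0.2387] q [-22.   6.  43. 101. -24.  70. -14.] F [ 0.3  0.2 -7.4] w 0.0636
mouth [ 0.6178 -0.0664  0.2918] az 47.9 e 35.0
t [-0.0847 -0.0918  0.0258] r [ 0.017 -0.162 -0.443] deg 27.0 d 0.128
t [-0.1692 -0.1381  0.0641] r [ 0.015 -0.285 -0.77 ] deg 47.0 d 0.228
t [-0.2179 -0.1532  0.1017] r [ 0.014 -0.383 -1.031] deg 63.0 d 0.285
```

Emit:
send_rows([
  [[-0.02, -0.021, 0.005], [0.004, -0.038, -0.105], 0.05],
  [[-0.04, -0.043, 0.011], [0.008, -0.076, -0.21], 0.05],
  [[-0.061, -0.065, 0.017], [0.012, -0.115, -0.315], 0.05],
  [[-0.082, -0.087, 0.025], [0.016, -0.155, -0.42], 0.05],
  [[-0.105, -0.1, 0.033], [0.017, -0.194, -0.525], 0.05],
])

```text
time_s: 8.88
tool_pos: [0.5819, 0.0506, 0.2418]
tool_rot: [-159.0, -0.0, -9.8]
force: [1.0, 1.4, -6.9]
grip_width: 0.0639
```

Run:
```python
from h import *
st()
mv([.56,.17,.28],95,36); mv([.53,.22,.25],111,36)
```

```text
t 8.88 tcp [0.5819 0.0506 0.2418] q [-26.   9.  35.  97. -27.  77.   5.] F [ 1.   1.4 -6.9] w 0.0639
mouth [0.5893 0.0934 0.2957] az 80.2 e 36.0
t [-0.0309 -0.0615  0.0404] r [ 0.    -0.093 -0.242] deg 14.8 d 0.08
t [-0.0578 -0.0964  0.0859] r [ 0.    -0.193 -0.502] deg 30.8 d 0.141
```

Emit:
send_rows([
  [[-0.012, -0.025, 0.014], [0, -0.035, -0.09], 0.05],
  [[-0.025, -0.048, 0.032], [0, -0.075, -0.195], 0.05],
  [[-0.038, -0.068, 0.052], [0, -0.115, -0.3], 0.05],
  [[-0.05, -0.086, 0.07], [0, -0.16, -0.41], 0.05],
  [[-0.058, -0.096, 0.086], [0, -0.193, -0.502], 0.05],
])

```text
time_s: 9.3
tool_pos: [0.5443, 0.1806, 0.195]
tool_rot: [-158.9, 0.1, 21.1]
force: [-0.3, 1.0, -6.7]
grip_width: 0.0635
```

Run:
```python
from h import *
st(); az=111
M=lambda z,k=.01: SC+k*jaraxis(az,0)+[0,0,z]
mv(M(.20),az,25);mv(M(.165),az,15);mv(M(.15),az,0);mv(M(.14),az,-30);mv(M(.125),az,-60)
s=env.read_camera('scene'); cv2.imwrite('pics/s4.png',s['pixels'][:,:,::-1])
```

```text
t 9.3 tcp [0.5443 0.1806 0.195 ] q [-31.  14.  27.  96. -27.  79.  24.] F [-0.3  1.  -6.7] w 0.0635
mouth [0.5287 0.2211 0.249 ] az 111.1 e 36.1
t [0.0015 0.024  0.0332] r [-0.193  0.002  0.002] deg 11.1 d 0.041
t [0.0015 0.0395 0.0542] r [-0.368  0.002  0.002] deg 21.1 d 0.067
t [0.0015 0.0454 0.0501] r [-0.63   0.002  0.002] deg 36.1 d 0.068
t [0.0015 0.0361 0.026 ] r [-1.153e+00  1.000e-03  3.000e-03] deg 66.1 d 0.045
t [0.0015 0.0137 0.0174] r [-1.677  0.     0.003] deg 96.1 d 0.022
```

View pics/s4.png

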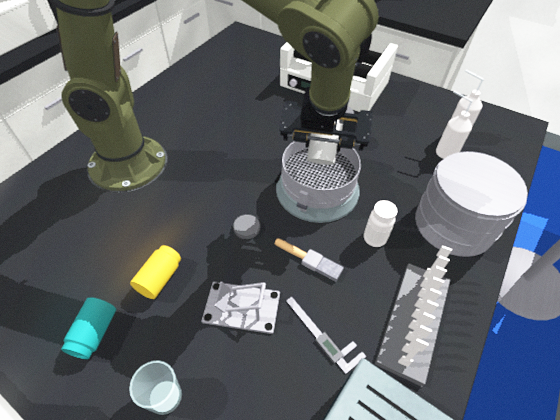

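```bash
cat >> h.py <<'E'
def rows(start,wps,w=.05):
    """start (P,R) ; wps list of (P,R); prints rows relative to start"""
    out=[]
    for P,Rt in wps:
        t=start[1].T@(np.array(P)-start[0]); r=R.from_matrix(start[1].T@Rt).as_rotvec()
        out.append([[float(round(x,3)+0) for x in t],[float(round(x,3)+0) for x in r],w])
    print(out)
def cur():
    o=env.get_obs(); return np.array(o['tool_pos']),rot(o['tool_rot'])
E
python3 - <<'E'
from h import *
az=111
M=lambda z,k=.01: SC+k*jaraxis(az,0)+[0,0,z]
pm=lambda z,e:pose_mouth(M(z),az,e)
rows(cur(),[pm(z,e) for z,e in((.242,33),(.23,29),(.215,24),(.20,20),(.188,16))])
rows(pm(.188,16),[pm(z,e) for z,e in((.178,10),(.167,4),(.157,-3),(.15,-10),(.145,-17))])
rows(pm(.145,-17),[pm(z,e) for z,e in((.14,-24),(.136,-31),(.132,-38),(.128,-45),(.125,-52))])
rows(pm(.125,-52),[pm(z,e) for z,e in((.122,-58),(.12,-60),(.12,-60),(.12,-60),(.12,-60))])
E
```

```text
[[[0.002, 0.008, -0.001], [-0.056, 0.009, 0.009], 0.05], [[0.002, 0.015, 0.005], [-0.126, 0.008, 0.01], 0.05], [[0.002, 0.022, 0.014], [-0.213, 0.008, 0.01], 0.05], [[0.002, 0.029, 0.023], [-0.283, 0.008, 0.01], 0.05], [[0.002, 0.034, 0.03], [-0.353, 0.007, 0.01], 0.05]]
[[[0.0, 0.003, 0.004], [-0.105, 0.0, 0.0], 0.05], [[0.0, 0.006, 0.008], [-0.209, 0.0, 0.0], 0.05], [[0.0, 0.009, 0.01], [-0.332, 0.0, 0.0], 0.05], [[0.0, 0.01, 0.008], [-0.454, 0.0, 0.0], 0.05], [[0.0, 0.01, 0.005], [-0.576, 0.0, 0.0], 0.05]]
[[[0.0, 0.001, -0.003], [-0.122, 0.0, 0.0], 0.05], [[0.0, 0.002, -0.008], [-0.244, 0.0, 0.0], 0.05], [[0.0, 0.002, -0.013], [-0.367, 0.0, 0.0], 0.05], [[0.0, 0.0, -0.018], [-0.489, 0.0, 0.0], 0.05], [[0.0, -0.001, -0.024], [-0.611, 0.0, 0.0], 0.05]]
[[[0.0, 0.001, -0.005], [-0.105, 0.0, 0.0], 0.05], [[0.0, 0.0, -0.007], [-0.14, 0.0, 0.0], 0.05], [[0.0, 0.0, -0.007], [-0.14, 0.0, 0.0], 0.05], [[0.0, 0.0, -0.007], [-0.14, 0.0, 0.0], 0.05], [[0.0, 0.0, -0.007], [-0.14, 0.0, 0.0], 0.05]]
```

Emit:
send_rows([
  [[0.002, 0.008, -0.001], [-0.056, 0.004, 0.004], 0.05],
  [[0.002, 0.015, 0.005], [-0.126, 0.006, 0.006], 0.05],
  [[0.002, 0.022, 0.014], [-0.213, 0.006, 0.006], 0.05],
  [[0.002, 0.029, 0.023], [-0.283, 0.006, 0.006], 0.05],
  [[0.002, 0.034, 0.03], [-0.353, 0.006, 0.006], 0.05],
])

```text
time_s: 9.77
tool_pos: [0.5546, 0.1578, 0.1552]
tool_rot: [-179.4, -0.2, 20.2]
force: [-0.4, 0.4, -7.1]
grip_width: 0.0634
```

Run:
```python
from h import *
st()
c=env.read_camera('top'); crop(c,160,155,130,115,6,'t5.png')
```

```text
t 9.77 tcp [0.5546 0.1578 0.1552] q [-42.  12.  27. 100.  -7.  69.   7.] F [-0.4  0.4 -7.1] w 0.0634
mouth [0.5339 0.2136 0.1906] az 110.2 e 15.6
```

View pics/t5.png

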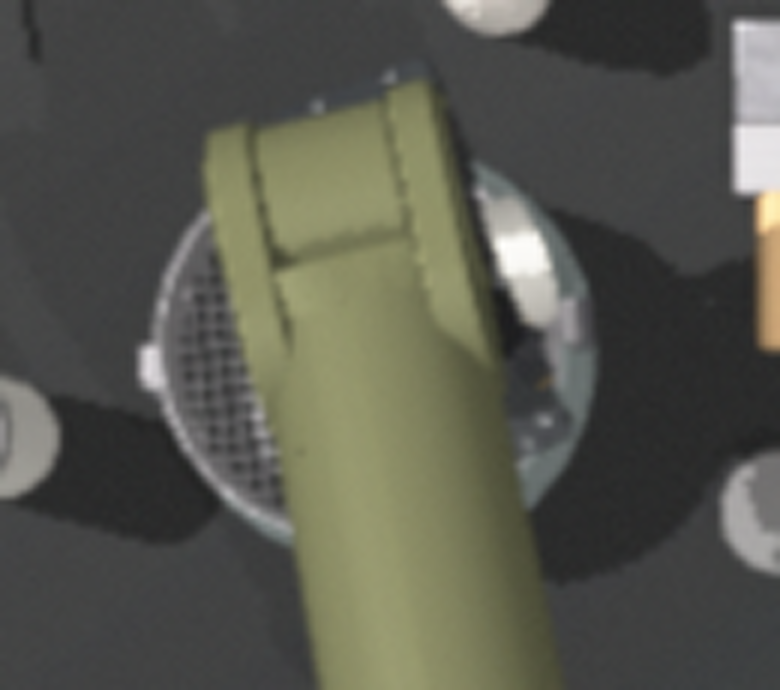

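Emit:
send_rows([
  [[0.0, 0.0, 0.002], [-0.105, 0.0, 0.0], 0.05],
  [[0.0, 0.002, 0.006], [-0.209, 0.0, 0.0], 0.05],
  [[0.0, 0.004, 0.008], [-0.332, 0.0, 0.0], 0.05],
  [[0.0, 0.005, 0.006], [-0.454, 0.0, 0.0], 0.05],
  [[0.0, 0.005, 0.003], [-0.576, 0.0, 0.0], 0.05],
])

```text
time_s: 10.23
tool_pos: [0.5565, 0.1542, 0.1537]
tool_rot: [147.7, -0.4, 20.1]
force: [1.4, -1.0, -9.7]
grip_width: 0.0635
```

Emit:
send_rows([
  [[0.0, 0.001, -0.003], [-0.122, 0.0, 0.0], 0.05],
  [[0.0, 0.002, -0.008], [-0.244, 0.0, 0.0], 0.05],
  [[0.0, 0.002, -0.013], [-0.367, 0.0, 0.0], 0.05],
  [[0.0, 0.0, -0.018], [-0.489, 0.0, 0.0], 0.05],
  [[0.0, -0.001, -0.024], [-0.611, 0.0, 0.0], 0.05],
])

```text
time_s: 10.65
tool_pos: [0.5513, 0.1691, 0.1717]
tool_rot: [112.9, -0.3, 20.3]
force: [0.7, -1.3, -7.9]
grip_width: 0.064
```

Run:
```python
from h import *
st()
az=111
rows(cur(),[pose_mouth(SC+.01*jaraxis(az,0)+[0,0,.122],az,-60)])
c=env.read_camera('scene'); crop(c,240,60,160,160,4,'s6.png')
```

```text
t 10.65 tcp [0.5513 0.1691 0.1717] q [-72.  36.  28.  97.  42.  88. -41.] F [ 0.7 -1.3 -7.9] w 0.064
mouth [0.5323 0.2211 0.1301] az 109.9 e -52.1
[[[-0.001, -0.003, -0.006], [-0.138, 0.01, -0.009], 0.05]]
```

View pics/s6.png

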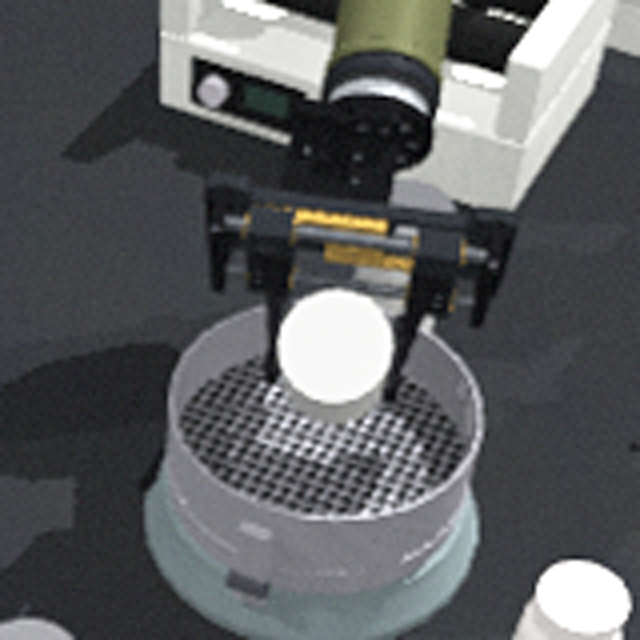

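Emit:
send_rows([
  [[0, 0, -0.003], [-0.07, 0.0, 0.0], 0.05],
  [[0, -0.002, -0.006], [-0.14, 0.0, 0.0], 0.05],
  [[0, -0.002, -0.006], [-0.14, 0.0, 0.0], 0.05],
  [[0, -0.002, -0.006], [-0.14, 0, 0], 0.05],
  [[0, -0.002, -0.006], [-0.14, 0, 0], 0.05],
])

```text
time_s: 11.12
tool_pos: [0.5503, 0.172, 0.1743]
tool_rot: [105.0, -0.3, 20.1]
force: [0.5, -0.2, -6.3]
grip_width: 0.0636
```

Emit:
send_rows([
  [[0, 0, 0], [0, 0, 0], 0.05],
  [[0, 0, 0], [0, 0, 0], 0.05],
  [[0, 0, 0], [0, 0, 0], 0.05],
  [[0, 0, 0], [0, 0, 0], 0.05],
  [[0, 0, 0], [0, 0, 0], 0.05],
])

```text
time_s: 11.53
tool_pos: [0.5499, 0.1725, 0.1744]
tool_rot: [104.9, -0.3, 20.2]
force: [0.6, -0.1, -6.8]
grip_width: 0.0641
```

Run:
```python
from h import *
st()
c=env.read_camera('scene'); crop(c,240,60,160,160,4,'s7.png')
c=env.read_camera('top'); crop(c,120,155,170,115,4,'t7.png')
```

```text
t 11.53 tcp [0.5499 0.1725 0.1744] q [-74.  41.  28.  96.  45.  91. -43.] F [ 0.6 -0.1 -6.8] w 0.0641
mouth [0.5333 0.2185 0.1254] az 109.7 e -60.1
```

View pics/s7.png

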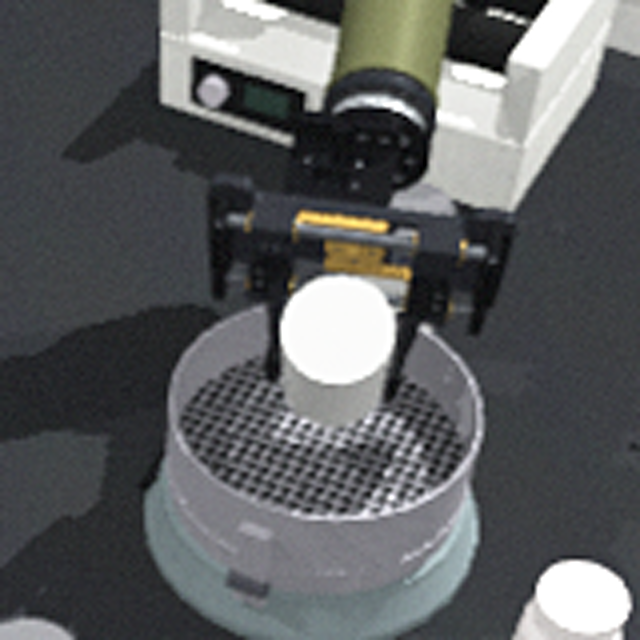

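View pics/t7.png

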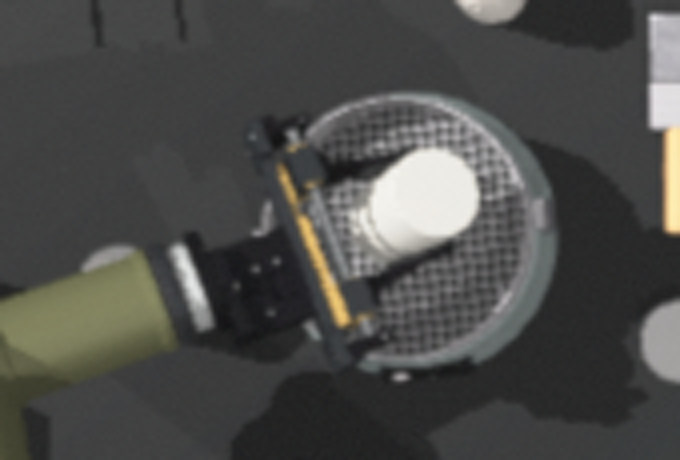

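Emit:
send_rows([
  [[0, 0, 0], [0.1, 0, 0], 0.05],
  [[0, 0, 0], [-0.02, 0, 0], 0.05],
  [[0, 0, 0], [0.1, 0, 0], 0.05],
  [[0, 0, 0], [-0.02, 0, 0], 0.05],
  [[0, 0, 0], [0, 0, 0], 0.05],
])

```text
time_s: 12.05
tool_pos: [0.548, 0.1721, 0.1661]
tool_rot: [103.9, 0.5, 20.4]
force: [-3.5, 0.8, -10.4]
grip_width: 0.0637
```

Run:
```python
from h import *
st()
c=env.read_camera('scene'); crop(c,240,60,160,160,4,'s8.png')
c=env.read_camera('wrist'); cv2.imwrite('pics/w8.png',c['pixels'][:,:,::-1])
```

```text
t 12.05 tcp [0.548  0.1721 0.1661] q [-74.  42.  28.  96.  45.  91. -44.] F [ -3.5   0.8 -10.4] w 0.0637
mouth [0.5308 0.2171 0.1163] az 111.4 e -61.0
```

View pics/s8.png

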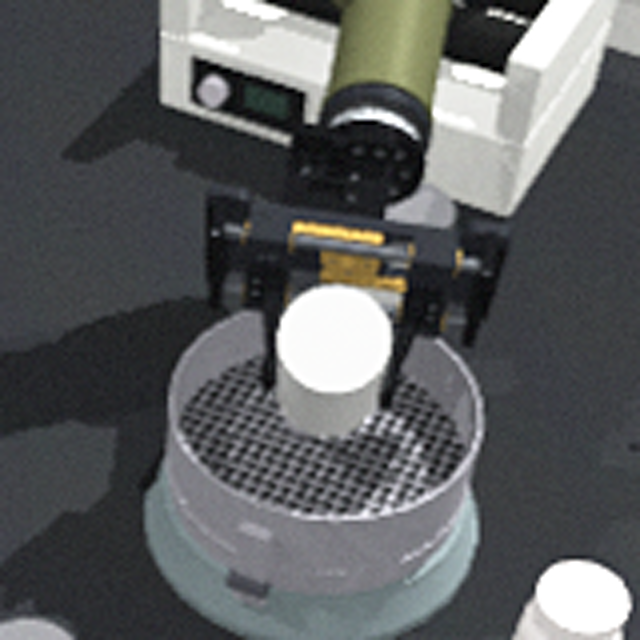

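View pics/w8.png

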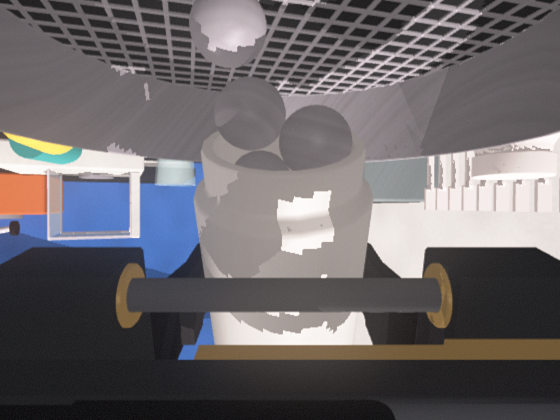

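Emit:
send_rows([
  [[0, 0, 0], [0, 0, 0], 0.05],
  [[0, 0, 0], [0, 0, 0], 0.05],
  [[0, 0, 0], [0, 0, 0], 0.05],
  [[0, 0, 0], [0, 0, 0], 0.05],
  [[0, 0, 0], [0, 0, 0], 0.05],
])

```text
time_s: 12.57
tool_pos: [0.55, 0.1728, 0.1755]
tool_rot: [105.0, -0.4, 20.2]
force: [0.0, -0.7, -5.3]
grip_width: 0.064
```

Run:
```python
from h import *
st()
c=env.read_camera('wrist'); cv2.imwrite('pics/w9.png',c['pixels'][:,:,::-1])
```

```text
t 12.57 tcp [0.55   0.1728 0.1755] q [-74.  41.  28.  96.  45.  91. -43.] F [ 0.  -0.7 -5.3] w 0.064
mouth [0.5333 0.2189 0.1266] az 109.5 e -60.0
```

View pics/w9.png

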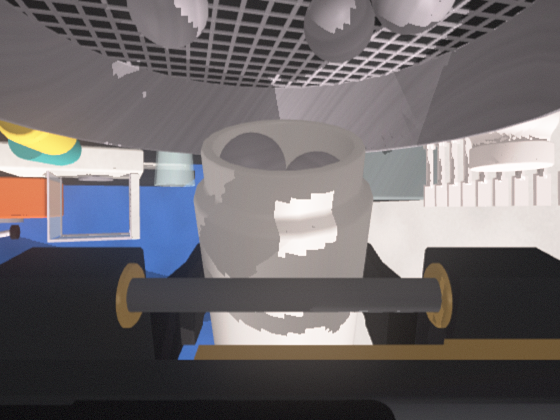

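Emit:
send_rows([
  [[0, 0, 0], [0.1, 0, 0], 0.05],
  [[0, 0, 0], [-0.02, 0, 0], 0.05],
  [[0, 0, 0], [0.1, 0, 0], 0.05],
  [[0, 0, 0], [0, 0, 0], 0.05],
  [[0, 0, 0], [0, 0, 0], 0.05],
])

```text
time_s: 13.03
tool_pos: [0.549, 0.1719, 0.1703]
tool_rot: [104.1, 0.2, 20.3]
force: [-1.4, 0.3, -3.9]
grip_width: 0.0641
```

Emit:
send_rows([
  [[0, 0, 0], [0, 0, 0], 0.05],
  [[0, 0, 0], [0, 0, 0], 0.05],
  [[0, 0, 0], [0, 0, 0], 0.05],
  [[0, 0, 0], [0, 0, 0], 0.05],
  [[0, 0, 0], [0, 0, 0], 0.05],
])

```text
time_s: 13.45
tool_pos: [0.55, 0.1728, 0.1757]
tool_rot: [105.0, -0.5, 20.2]
force: [-0.3, -0.5, -2.5]
grip_width: 0.0638
```

Run:
```python
from h import *
st()
c=env.read_camera('wrist'); cv2.imwrite('pics/w10.png',c['pixels'][:,:,::-1])
c=env.read_camera('top'); crop(c,170,165,120,105,5,'t10.png')
```

```text
t 13.45 tcp [0.55   0.1728 0.1757] q [-74.  41.  28.  96.  45.  91. -44.] F [-0.3 -0.5 -2.5] w 0.0638
mouth [0.5334 0.219  0.1269] az 109.4 e -60.0
```

View pics/w10.png

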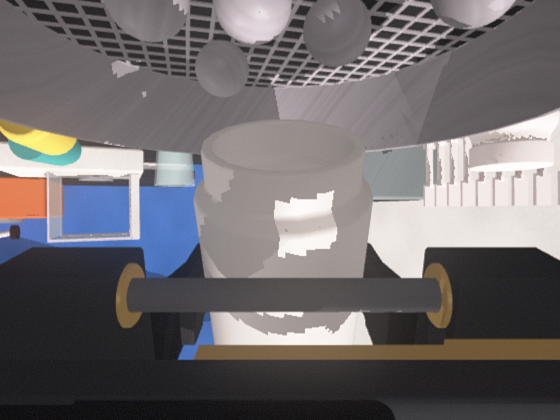

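View pics/t10.png

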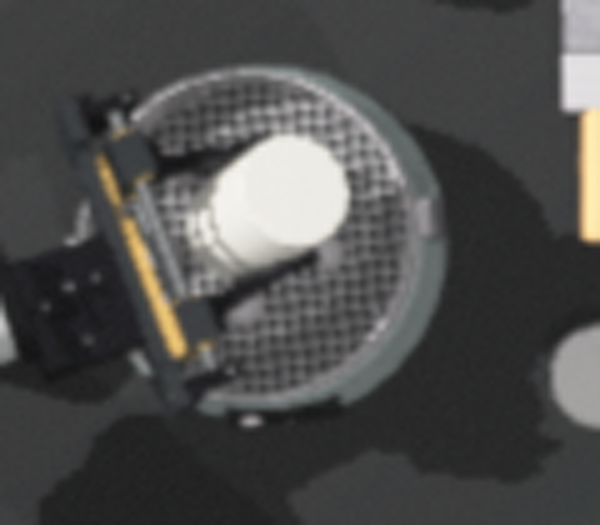

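Run:
```python
from h import *
az=110
pm=lambda z,e,k=.005:pose_mouth(SC+k*jaraxis(az,0)+[0,0,z],az,e)
L=[(-60,.125),(-54,.13),(-48,.137),(-41,.146),(-34,.155),(-27,.165),(-20,.175),(-13,.185),(-6,.195),(1,.207),(8,.22),(15,.235),(22,.25),(29,.265),(36,.28),(43,.295),(50,.31),(57,.325),(63,.335),(68,.34),(70,.343)]
P=[pm(z,e) for e,z in L]
for i in range(0,20,5): rows(P[i],P[i+1:i+6])
```

```text
[[[0.0, 0.001, 0.005], [0.105, 0.0, 0.0], 0.05], [[0.0, 0.003, 0.009], [0.209, 0.0, 0.0], 0.05], [[0.0, 0.006, 0.012], [0.332, 0.0, 0.0], 0.05], [[0.0, 0.008, 0.015], [0.454, 0.0, 0.0], 0.05], [[0.0, 0.01, 0.017], [0.576, 0.0, 0.0], 0.05]]
[[[0.0, 0.002, 0.0], [0.122, 0.0, 0.0], 0.05], [[0.0, 0.003, -0.001], [0.244, 0.0, 0.0], 0.05], [[0.0, 0.004, -0.003], [0.367, 0.0, 0.0], 0.05], [[0.0, 0.005, -0.007], [0.489, 0.0, 0.0], 0.05], [[0.0, 0.006, -0.013], [0.611, 0.0, 0.0], 0.05]]
[[[0.0, -0.003, -0.008], [0.122, 0.0, 0.0], 0.05], [[0.0, -0.007, -0.016], [0.244, 0.0, 0.0], 0.05], [[0.0, -0.011, -0.026], [0.367, 0.0, 0.0], 0.05], [[0.0, -0.016, -0.036], [0.489, 0.0, 0.0], 0.05], [[0.0, -0.022, -0.046], [0.611, 0.0, 0.0], 0.05]]
[[[0.0, -0.012, -0.006], [0.122, 0.0, 0.0], 0.05], [[0.0, -0.024, -0.013], [0.244, 0.0, 0.0], 0.05], [[0.0, -0.034, -0.017], [0.349, 0.0, 0.0], 0.05], [[0.0, -0.041, -0.018], [0.436, 0.0, 0.0], 0.05], [[0.0, -0.045, -0.019], [0.471, 0.0, 0.0], 0.05]]
```

Emit:
send_rows([
  [[0.0, 0.001, 0.005], [0.105, 0.0, 0.0], 0.05],
  [[0.0, 0.003, 0.009], [0.209, 0.0, 0.0], 0.05],
  [[0.0, 0.006, 0.012], [0.332, 0.0, 0.0], 0.05],
  [[0.0, 0.008, 0.015], [0.454, 0.0, 0.0], 0.05],
  [[0.0, 0.01, 0.017], [0.576, 0.0, 0.0], 0.05],
])

```text
time_s: 13.97
tool_pos: [0.5564, 0.1553, 0.1806]
tool_rot: [138.1, -0.4, 20.3]
force: [0.9, -0.5, -3.1]
grip_width: 0.0636
```

Emit:
send_rows([
  [[0.0, 0.002, 0.0], [0.122, 0.0, 0.0], 0.05],
  [[0.0, 0.003, -0.001], [0.244, 0.0, 0.0], 0.05],
  [[0.0, 0.004, -0.003], [0.367, 0.0, 0.0], 0.05],
  [[0.0, 0.005, -0.007], [0.489, 0.0, 0.0], 0.05],
  [[0.0, 0.006, -0.013], [0.611, 0.0, 0.0], 0.05],
])

```text
time_s: 14.38
tool_pos: [0.5546, 0.1578, 0.195]
tool_rot: [173.1, -0.4, 20.2]
force: [-0.1, -0.4, -3.6]
grip_width: 0.064
```

Run:
```python
from h import *
st()
```

```text
t 14.38 tcp [0.5546 0.1578 0.195 ] q [-47.  10.  27.  98.   2.  73.  -1.] F [-0.1 -0.4 -3.6] w 0.064
mouth [0.5325 0.2175 0.2223] az 110.3 e 8.1
```

Emit:
send_rows([
  [[0.0, -0.003, -0.008], [0.122, 0.0, 0.0], 0.05],
  [[0.0, -0.007, -0.016], [0.244, 0.0, 0.0], 0.05],
  [[0.0, -0.011, -0.026], [0.367, 0.0, 0.0], 0.05],
  [[0.0, -0.016, -0.036], [0.489, 0.0, 0.0], 0.05],
  [[0.0, -0.022, -0.046], [0.611, 0.0, 0.0], 0.05],
])

```text
time_s: 14.8
tool_pos: [0.5453, 0.1829, 0.2382]
tool_rot: [-152.0, -0.5, 20.2]
force: [-0.9, 0.3, -3.1]
grip_width: 0.0635
```

Emit:
send_rows([
  [[0.0, -0.012, -0.006], [0.122, 0.0, 0.0], 0.05],
  [[0.0, -0.024, -0.013], [0.244, 0.0, 0.0], 0.05],
  [[0.0, -0.034, -0.017], [0.349, 0.0, 0.0], 0.05],
  [[0.0, -0.041, -0.018], [0.436, 0.0, 0.0], 0.05],
  [[0.0, -0.045, -0.019], [0.471, 0.0, 0.0], 0.05],
])

```text
time_s: 15.22
tool_pos: [0.5338, 0.2106, 0.2719]
tool_rot: [-125.1, -0.0, 20.1]
force: [-0.6, -0.6, -3.3]
grip_width: 0.0637
```

Run:
```python
from h import *
st()
c=env.read_camera('scene'); crop(c,240,30,160,190,3,'s11.png')
c=env.read_camera('top'); crop(c,170,165,120,105,6,'t11.png')
```

```text
t 15.22 tcp [0.5338 0.2106 0.2719] q [-18.  23.  28.  93. -56. 101.  38.] F [-0.6 -0.6 -3.3] w 0.0637
mouth [0.5317 0.2163 0.3409] az 110.2 e 69.9
```

View pics/s11.png

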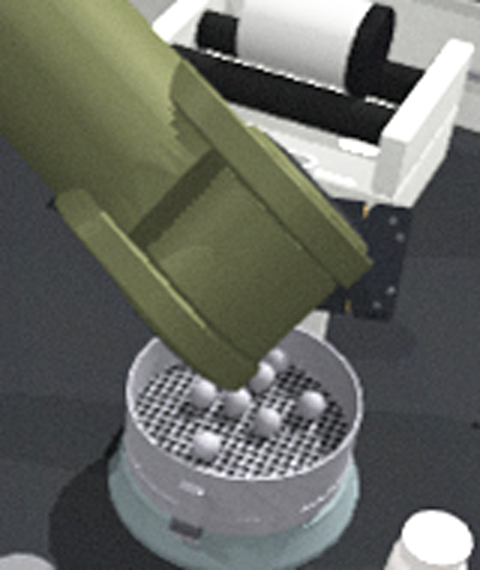

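View pics/t11.png

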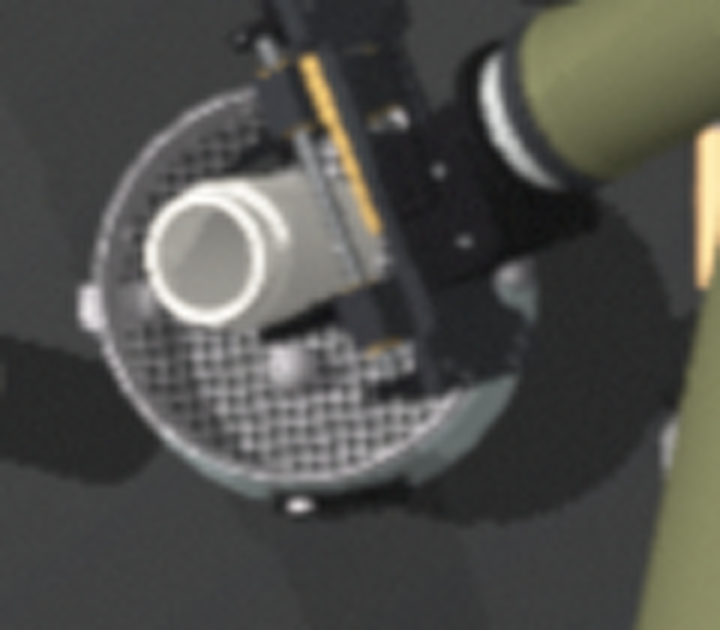

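Emit:
send_rows([
  [[0, 0, 0], [0, 0, 0], 0.05],
  [[0, 0, 0], [0, 0, 0], 0.05],
  [[0, 0, 0], [0, 0, 0], 0.05],
  [[0, 0, 0], [0, 0, 0], 0.05],
  [[0, 0, 0], [0, 0, 0], 0.05],
])

```text
time_s: 15.73
tool_pos: [0.5341, 0.2139, 0.2744]
tool_rot: [-125.3, -0.4, 20.3]
force: [-0.2, 0.2, -2.6]
grip_width: 0.064
```

Emit:
send_rows([
  [[0, 0, 0], [0, 0, 0], 0.05],
  [[0, 0, 0], [0, 0, 0], 0.05],
  [[0, 0, 0], [0, 0, 0], 0.05],
  [[0, 0, 0], [0, 0, 0], 0.05],
  [[0, 0, 0], [0, 0, 0], 0.05],
])

```text
time_s: 16.15
tool_pos: [0.5342, 0.2136, 0.2738]
tool_rot: [-125.2, -0.3, 20.2]
force: [0.3, 0.5, -1.7]
grip_width: 0.0638
```

Run:
```python
from h import *
st()
F=[]
for i in range(12):
    c=env.read_camera('scene'); F.append(env.get_obs()['force'])
F=np.array(F); print(F.mean(0),F.std(0)); 
crop(c,240,120,160,110,5,'s12.png')
st()
```

```text
t 16.15 tcp [0.5342 0.2136 0.2738] q [-18.  23.  28.  93. -56. 100.  38.] F [ 0.3  0.5 -1.7] w 0.0638
mouth [0.5318 0.2192 0.3427] az 111.0 e 69.8
[-0.22255132  0.14295022 -2.68477421] [0.48552094 0.58178201 0.28870389]
t 16.75 tcp [0.5342 0.2136 0.2738] q [-18.  23.  28.  93. -56. 100.  38.] F [-0.1 -0.3 -2.7] w 0.0637
mouth [0.5318 0.2192 0.3428] az 111.0 e 69.8
```

Emit:
send_rows([
  [[0, 0, 0], [0, 0, 0], 0.05],
  [[0, 0, 0], [0, 0, 0], 0.05],
  [[0, 0, 0], [0, 0, 0], 0.05],
  [[0, 0, 0], [0, 0, 0], 0.05],
  [[0, 0, 0], [0, 0, 0], 0.05],
])

```text
time_s: 17.17
tool_pos: [0.5342, 0.2136, 0.2738]
tool_rot: [-125.2, -0.3, 20.2]
force: [0.8, -0.4, -2.7]
grip_width: 0.0637
```

View pics/s12.png

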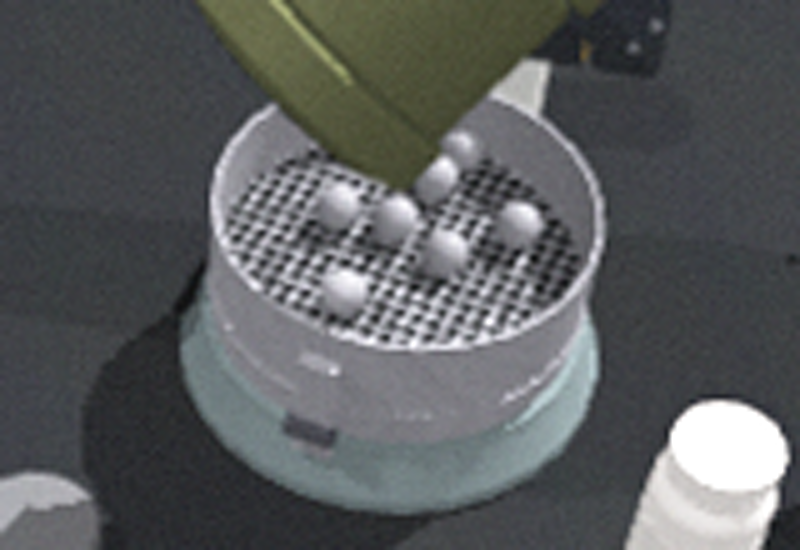

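Emit:
send_rows([
  [[0, 0, -0.004], [0.05, 0, 0], 0.05],
  [[0, 0, -0.008], [0.12, 0, 0], 0.05],
  [[0, 0, -0.01], [0.2, 0, 0], 0.05],
  [[0, 0, -0.01], [0.24, 0, 0], 0.05],
  [[0, 0, -0.01], [0.24, 0, 0], 0.05],
])

```text
time_s: 17.58
tool_pos: [0.5371, 0.2047, 0.2769]
tool_rot: [-111.4, -0.0, 20.1]
force: [-0.3, 0.2, -3.6]
grip_width: 0.0634
```

Emit:
send_rows([
  [[0, 0, 0], [0, 0, 0], 0.05],
  [[0, 0, 0], [0, 0, 0], 0.05],
  [[0, 0, 0], [0, 0, 0], 0.05],
  [[0, 0, 0], [0, 0, 0], 0.05],
  [[0, 0, 0], [0, 0, 0], 0.05],
])

```text
time_s: 18.0
tool_pos: [0.537, 0.2063, 0.2804]
tool_rot: [-111.5, -0.4, 20.3]
force: [-0.2, 0.4, -2.8]
grip_width: 0.064
```

Run:
```python
from h import *
st()
F=[]
for i in range(22):
    c=env.read_camera('top'); F.append(env.get_obs()['force'])
F=np.array(F); print(F.mean(0),F.std(0)); 
crop(c,170,165,120,105,6,'t12.png')
st()
```

```text
t 18.0 tcp [0.537  0.2063 0.2804] q [-12.  29.  26.  92. -65. 109.  43.] F [-0.2  0.4 -2.8] w 0.064
mouth [0.5401 0.1964 0.3488] az 113.7 e 83.5
[-6.29716090e-02 -1.97203340e-03 -2.55842688e+00] [0.48987831 0.47667319 0.36692098]
t 19.1 tcp [0.537  0.2059 0.2795] q [-12.  29.  26.  92. -65. 109.  43.] F [ 0.4 -0.6 -2.5] w 0.0638
mouth [0.5403 0.196  0.348 ] az 112.8 e 83.5
```

View pics/t12.png

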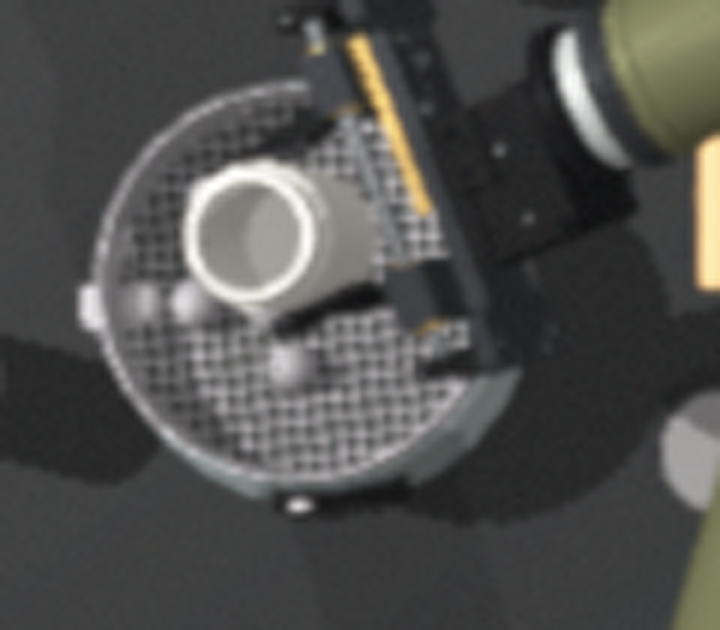

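Run:
```python
from h import *
pm=lambda x,y,z,az,e:pose_mouth(np.array([x,y,z]),az,e)
a=[pm(.538,.197,.345,112,80),pm(.537,.2,.34,112,74),pm(.536,.203,.335,112,67),pm(.536,.206,.33,112,60),pm(.536,.208,.32,112,53),
 pm(.536,.21,.31,111,46),pm(.536,.21,.305,111,40),pm(.54,.205,.30,109,37),pm(.547,.19,.30,105,36),pm(.556,.17,.297,99,36)]
rows(cur(),a[:5]); rows(a[4],a[5:])
k=[np.array([.556,.17,.297,99,36]),np.array([.589,.093,.297,80,36]),np.array([.6178,-.066,.292,48,35]),np.array([.6021,-.1796,.2603,22.9,30])]
f=lambda u:pm(*np.array([np.interp(u,range(4),[x[i] for x in k]) for i in range(5)]))
us=np.r_[.35,.7,1+np.arange(0,1,.2),2,2.25,2.5,2.75,2.9,2.97,3]
W=[a[-1]]+[f(u) for u in us]; print(len(W))
for i in range(0,len(W)-1,5): rows(W[i],W[i+1:i+6])
```

```text
[[[-0.002, 0.004, -0.001], [-0.062, -0.03, -0.007], 0.05], [[-0.002, 0.011, -0.003], [-0.166, -0.03, -0.009], 0.05], [[-0.002, 0.017, -0.006], [-0.289, -0.029, -0.011], 0.05], [[0.0, 0.022, -0.01], [-0.411, -0.029, -0.013], 0.05], [[0.0, 0.031, -0.013], [-0.533, -0.028, -0.014], 0.05]]
[[[0.0, 0.008, 0.001], [-0.122, 0.01, 0.014], 0.05], [[0.0, 0.014, -0.001], [-0.227, 0.009, 0.015], 0.05], [[0.0, 0.023, -0.005], [-0.279, 0.026, 0.045], 0.05], [[-0.002, 0.036, -0.016], [-0.296, 0.06, 0.107], 0.05], [[-0.005, 0.054, -0.027], [-0.295, 0.112, 0.198], 0.05]]
15
[[[0.002, 0.026, -0.01], [0.0, 0.042, 0.108], 0.05], [[0.004, 0.052, -0.02], [0.0, 0.083, 0.217], 0.05], [[0.006, 0.074, -0.028], [0.0, 0.119, 0.31], 0.05], [[0.003, 0.103, -0.038], [-0.003, 0.158, 0.414], 0.05], [[-0.001, 0.131, -0.048], [-0.007, 0.197, 0.519], 0.05]]
[[[0.013, 0.026, -0.009], [-0.003, 0.039, 0.105], 0.05], [[0.025, 0.051, -0.017], [-0.007, 0.078, 0.209], 0.05], [[0.038, 0.075, -0.026], [-0.01, 0.116, 0.314], 0.05], [[0.041, 0.103, -0.029], [-0.032, 0.15, 0.419], 0.05], [[0.043, 0.13, -0.031], [-0.053, 0.181, 0.524], 0.05]]
[[[0.016, 0.022, 0.0], [-0.022, 0.032, 0.105], 0.05], [[0.025, 0.034, 0.001], [-0.035, 0.05, 0.168], 0.05], [[0.029, 0.04, 0.001], [-0.041, 0.058, 0.198], 0.05], [[0.031, 0.043, 0.001], [-0.043, 0.061, 0.21], 0.05]]
```

Emit:
send_rows([
  [[-0.001, 0.004, -0.001], [-0.062, -0.01, -0.003], 0.05],
  [[-0.002, 0.011, -0.003], [-0.166, -0.02, -0.006], 0.05],
  [[-0.002, 0.017, -0.006], [-0.289, -0.028, -0.011], 0.05],
  [[0.0, 0.022, -0.01], [-0.411, -0.028, -0.013], 0.05],
  [[0.0, 0.031, -0.013], [-0.533, -0.028, -0.014], 0.05],
])

```text
time_s: 19.52
tool_pos: [0.5465, 0.183, 0.2567]
tool_rot: [-142.3, -0.1, 21.9]
force: [-1.1, 1.0, -2.4]
grip_width: 0.0638
```

Emit:
send_rows([
  [[0.0, 0.008, 0.001], [-0.122, 0.01, 0.014], 0.05],
  [[0.0, 0.014, -0.001], [-0.227, 0.01, 0.015], 0.05],
  [[0.0, 0.023, -0.005], [-0.279, 0.026, 0.045], 0.05],
  [[-0.002, 0.036, -0.016], [-0.296, 0.06, 0.107], 0.05],
  [[-0.005, 0.054, -0.027], [-0.295, 0.112, 0.198], 0.05],
])

```text
time_s: 19.93
tool_pos: [0.5622, 0.1314, 0.2447]
tool_rot: [-158.9, -0.0, 9.2]
force: [0.7, 0.7, -2.5]
grip_width: 0.0636
```

Emit:
send_rows([
  [[0.002, 0.026, -0.01], [0.0, 0.042, 0.108], 0.05],
  [[0.004, 0.052, -0.02], [0.0, 0.083, 0.217], 0.05],
  [[0.006, 0.074, -0.028], [0.0, 0.119, 0.31], 0.05],
  [[0.003, 0.103, -0.038], [-0.003, 0.158, 0.414], 0.05],
  [[-0.001, 0.131, -0.048], [-0.007, 0.197, 0.519], 0.05],
])

```text
time_s: 20.35
tool_pos: [0.583, -0.0117, 0.2412]
tool_rot: [-159.4, 0.1, -23.1]
force: [0.2, -0.0, -2.2]
grip_width: 0.0639
```

Run:
```python
from h import *
st()
```

```text
t 20.35 tcp [ 0.583  -0.0117  0.2412] q [-27.   7.  42.  99. -26.  74.  -2.] F [ 0.2 -0.  -2.2] w 0.0639
mouth [0.6003 0.0286 0.2948] az 66.8 e 35.6
```

Emit:
send_rows([
  [[0.013, 0.026, -0.009], [-0.003, 0.039, 0.105], 0.05],
  [[0.025, 0.051, -0.017], [-0.007, 0.078, 0.209], 0.05],
  [[0.038, 0.075, -0.026], [-0.01, 0.116, 0.314], 0.05],
  [[0.041, 0.103, -0.029], [-0.032, 0.15, 0.419], 0.05],
  [[0.043, 0.13, -0.031], [-0.053, 0.181, 0.524], 0.05],
])

```text
time_s: 20.77
tool_pos: [0.5709, -0.1514, 0.2248]
tool_rot: [-162.5, 0.1, -55.0]
force: [-0.4, -0.3, -2.7]
grip_width: 0.0639
```

Emit:
send_rows([
  [[0.016, 0.022, 0.0], [-0.022, 0.032, 0.105], 0.05],
  [[0.025, 0.034, 0.001], [-0.035, 0.05, 0.168], 0.05],
  [[0.029, 0.04, 0.001], [-0.041, 0.058, 0.198], 0.05],
  [[0.031, 0.043, 0.001], [-0.043, 0.061, 0.21], 0.05],
  [[0.031, 0.043, 0.001], [-0.043, 0.061, 0.21], 0.05],
])

```text
time_s: 21.18
tool_pos: [0.5559, -0.1985, 0.2106]
tool_rot: [-165.0, 0.1, -67.1]
force: [0.3, 0.7, -2.8]
grip_width: 0.0639
```

```bash
cat >> h.py <<'E'
GP=np.array([.55726,-.19727,.06129]); GR=[-164.89,.108,-67.177]
E
python3 - <<'E'
from h import *
import pickle
s=env.read_camera('scene'); crop(s,160,200,180,130,4,'s13.png'); pickle.dump(s,open('s13.pkl','wb'))
st(); show((GP+[0,0,.06],rot(GR)),(GP,rot(GR)))
m=mouth_now(); b=m[0]-.11*m[1]
print('proj mouth',(proj(s,m[0])-[160,200])*4,'base',(proj(s,b)-[160,200])*4)
E
```

```text
t 21.23 tcp [ 0.5563 -0.1979  0.2107] q [-24.   4.  50. 104. -16.  64. -35.] F [ 0.5  0.1 -2.4] w 0.0634
mouth [ 0.6013 -0.1789  0.2598] az 22.9 e 30.0
t [-0.0001  0.0221  0.0867] r [0.002 0.    0.002] deg 0.2 d 0.089
t [0.     0.0376 0.1447] r [0.002 0.    0.002] deg 0.2 d 0.149
proj mouth [394.3464262  199.15900143] base [196.46309336 235.01198772]
```

View pics/s13.png

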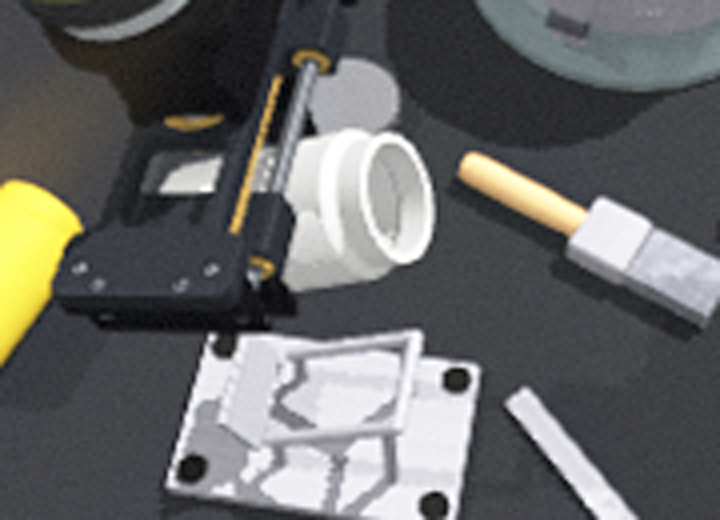

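Emit:
send_rows([
  [[0, 0.006, 0.025], [0.001, 0, 0.001], 0.05],
  [[0, 0.012, 0.05], [0.002, 0, 0.002], 0.05],
  [[0, 0.019, 0.075], [0.002, 0, 0.002], 0.05],
  [[0, 0.025, 0.1], [0.002, 0, 0.002], 0.05],
  [[0, 0.03, 0.116], [0.002, 0, 0.002], 0.05],
])

```text
time_s: 21.65
tool_pos: [0.5568, -0.196, 0.0884]
tool_rot: [-165.0, 0.2, -67.1]
force: [-0.1, -0.3, -2.2]
grip_width: 0.0642
```

Emit:
send_rows([
  [[0, 0, 0], [0, 0, 0], 0.05],
  [[0, 0, 0], [0, 0, 0], 0.05],
  [[0, 0, 0], [0, 0, 0], 0.05],
  [[0, 0, 0], [0, 0, 0], 0.05],
  [[0, 0, 0], [0, 0, 0], 0.05],
])

```text
time_s: 22.07
tool_pos: [0.5588, -0.1983, 0.0927]
tool_rot: [-164.8, -0.0, -67.2]
force: [0.7, 0.6, -3.1]
grip_width: 0.0638
```

Run:
```python
from h import *
st(); show((GP+[0,0,.01],rot(GR)),(GP,rot(GR)))
```

```text
t 22.07 tcp [ 0.5588 -0.1983  0.0927] q [-20.  13.  49. 112. -28.  52. -24.] F [ 0.7  0.6 -3.1] w 0.0638
mouth [ 0.6036 -0.1794  0.142 ] az 22.8 e 30.2
t [-0.0015  0.0066  0.0204] r [-0.002 -0.002  0.001] deg 0.2 d 0.022
t [-0.0015  0.0092  0.0301] r [-0.002 -0.002  0.001] deg 0.2 d 0.031
```

Emit:
send_rows([
  [[-0.001, 0.003, 0.006], [-0.002, -0.002, 0.001], 0.05],
  [[-0.0015, 0.005, 0.012], [-0.002, -0.002, 0.001], 0.05],
  [[-0.0015, 0.0066, 0.018], [-0.002, -0.002, 0.001], 0.05],
  [[-0.0015, 0.0066, 0.0204], [-0.002, -0.002, 0.001], 0.05],
  [[-0.0015, 0.0066, 0.0204], [-0.002, -0.002, 0.001], 0.05],
])

```text
time_s: 22.48
tool_pos: [0.5552, -0.1967, 0.0683]
tool_rot: [-165.1, 0.2, -67.2]
force: [-0.5, -0.3, -3.2]
grip_width: 0.0638
```

Run:
```python
from h import *
st(); show((GP,rot(GR)))
```

```text
t 22.48 tcp [ 0.5552 -0.1967  0.0683] q [-19.  15.  48. 113. -30.  51. -22.] F [-0.5 -0.3 -3.2] w 0.0638
mouth [ 0.6005 -0.1779  0.1173] az 22.6 e 29.9
t [0.0014 0.0002 0.0072] r [ 0.004  0.002 -0.001] deg 0.3 d 0.007
```

Emit:
send_rows([
  [[0, 0, 0], [0, 0, 0], 0.05],
  [[0, 0, 0], [0, 0, 0], 0.05],
  [[0, 0, 0], [0, 0, 0], 0.05],
  [[0, 0, 0], [0, 0, 0], 0.05],
  [[0, 0, 0], [0, 0, 0], 0.05],
])

```text
time_s: 22.9
tool_pos: [0.5561, -0.1972, 0.0698]
tool_rot: [-165.0, 0.2, -67.2]
force: [-0.6, -0.7, -2.8]
grip_width: 0.064
```

Emit:
send_rows([
  [[0, 0, 0], [0, 0, 0], 0.05],
  [[0, 0, 0], [0, 0, 0], 0.05],
  [[0, 0, 0], [0, 0, 0], 0.05],
  [[0, 0, 0], [0, 0, 0], 0.05],
  [[0, 0, 0], [0, 0, 0], 0.05],
])

```text
time_s: 23.32
tool_pos: [0.556, -0.1971, 0.0696]
tool_rot: [-165.0, 0.2, -67.2]
force: [-0.0, -0.4, -2.9]
grip_width: 0.0636
```

Run:
```python
from h import *
st(); show((GP,rot(GR)))
```

```text
t 23.32 tcp [ 0.556  -0.1971  0.0696] q [-19.  15.  48. 113. -30.  51. -22.] F [-0.  -0.4 -2.9] w 0.0636
mouth [ 0.6011 -0.1783  0.1186] az 22.7 e 30.0
t [0.0007 0.0011 0.0083] r [ 0.002  0.001 -0.001] deg 0.1 d 0.008
```

Emit:
send_rows([
  [[0.0007, 0.0, 0.002], [0.002, 0.001, 0], 0.05],
  [[0.0007, 0.0005, 0.0035], [0.002, 0.001, 0], 0.05],
  [[0.0007, 0.001, 0.005], [0.002, 0.001, 0], 0.05],
  [[0.0007, 0.0011, 0.0065], [0.002, 0.001, 0], 0.05],
  [[0.0007, 0.0011, 0.0072], [0.002, 0.001, 0], 0.05],
])

```text
time_s: 23.73
tool_pos: [0.5569, -0.1973, 0.062]
tool_rot: [-164.9, 0.1, -67.2]
force: [0.6, 0.4, -2.6]
grip_width: 0.0643
```

Emit:
send_rows([
  [[0, 0, 0], [0, 0, 0], 0.05],
  [[0, 0, 0], [0, 0, 0], 0.05],
  [[0, 0, 0], [0, 0, 0], 0.05],
  [[0, 0, 0], [0, 0, 0], 0.05],
  [[0, 0, 0], [0, 0, 0], 0.05],
])

```text
time_s: 24.15
tool_pos: [0.557, -0.1974, 0.0624]
tool_rot: [-164.9, 0.1, -67.2]
force: [0.0, -0.4, -2.5]
grip_width: 0.0636
```

Run:
```python
from h import *
st(); show((GP,rot(GR)))
```

```text
t 24.15 tcp [ 0.557  -0.1974  0.0624] q [-18.  16.  47. 113. -31.  50. -21.] F [ 0.  -0.4 -2.5] w 0.0636
mouth [ 0.602  -0.1787  0.1116] az 22.7 e 30.1
t [-0.0001  0.      0.0012] r [ 0.    -0.    -0.001] deg 0.1 d 0.001
```

Emit:
send_rows([
  [[0, 0, 0.0006], [0, 0, 0], 0.05],
  [[0, 0, 0.0012], [0, 0, 0], 0.05],
  [[0, 0, 0.0014], [0, 0, 0], 0.05],
  [[0, 0, 0.0014], [0, 0, 0], 0.05],
  [[0, 0, 0.0014], [0, 0, 0], 0.05],
])

```text
time_s: 24.57
tool_pos: [0.5573, -0.1973, 0.0614]
tool_rot: [-164.9, 0.1, -67.2]
force: [-4.2, 1.4, 4.1]
grip_width: 0.0636
```

Emit:
send_rows([
  [[0, 0, 0], [0, 0, 0], 0.05],
  [[0, 0, 0], [0, 0, 0], 0.05],
  [[0, 0, 0], [0, 0, 0], 0.05],
  [[0, 0, 0], [0, 0, 0], 0.05],
  [[0, 0, 0], [0, 0, 0], 0.05],
])

```text
time_s: 24.98
tool_pos: [0.5573, -0.1973, 0.0614]
tool_rot: [-164.9, 0.1, -67.2]
force: [-4.4, 1.4, 5.7]
grip_width: 0.0639
```

Run:
```python
from h import *
st(); show((GP,rot(GR)))
```

```text
t 24.98 tcp [ 0.5573 -0.1973  0.0614] q [-18.  16.  47. 113. -31.  50. -21.] F [-4.4  1.4  5.7] w 0.0639
mouth [ 0.6023 -0.1785  0.1105] az 22.7 e 30.1
t [-0.      0.      0.0001] r [-0.     0.    -0.001] deg 0.1 d 0.0
```

Emit:
send_rows([
  [[0, 0, 0], [0, 0, 0], 0.06],
  [[0, 0, 0], [0, 0, 0], 0.062],
  [[0, 0, 0], [0, 0, 0], 0.064],
  [[0, 0, 0], [0, 0, 0], 0.066],
  [[0, 0, 0], [0, 0, 0], 0.07],
], grip_force=10)

```text
time_s: 25.4
tool_pos: [0.5579, -0.1974, 0.0611]
tool_rot: [-164.9, 0.0, -67.3]
force: [-0.3, 0.7, 0.8]
grip_width: 0.0672
```

Emit:
send_rows([
  [[0, 0, 0], [0, 0, 0], 0.078],
  [[0, 0, 0], [0, 0, 0], 0.087],
  [[0, 0, 0], [0, 0, 0], 0.087],
  [[0, 0, 0], [0, 0, 0], 0.087],
  [[0, 0, 0], [0, 0, 0], 0.087],
])

```text
time_s: 25.82
tool_pos: [0.5573, -0.1973, 0.0609]
tool_rot: [-164.9, 0.1, -67.2]
force: [0.0, 0.5, -0.4]
grip_width: 0.0859
```

Run:
```python
from h import *
st()
s=env.read_camera('scene'); crop(s,160,220,180,130,4,'s14.png')
```

```text
t 25.82 tcp [ 0.5573 -0.1973  0.0609] q [-18.  16.  47. 113. -31.  50. -21.] F [ 0.   0.5 -0.4] w 0.0859
mouth [ 0.6024 -0.1785  0.1101] az 22.7 e 30.1
```

View pics/s14.png

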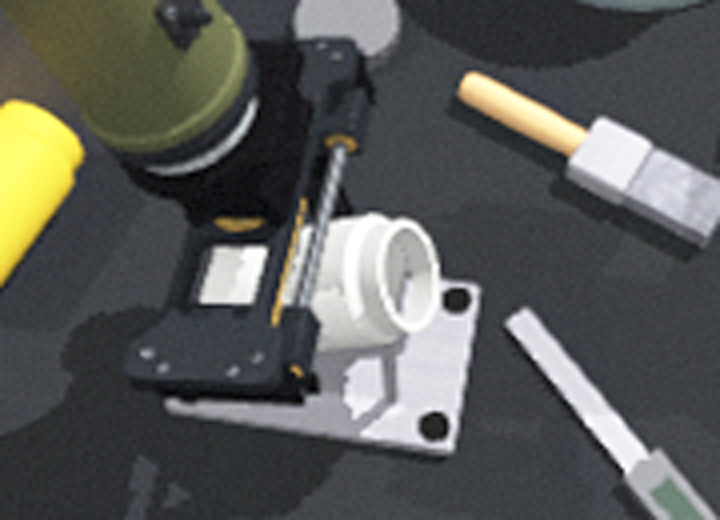

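Jar lies as before (same picture as before the grasp). I back off along the tool axis.

Emit:
send_rows([
  [[0, 0, -0.01], [0, 0, 0], 0.087],
  [[0, 0, -0.025], [0, 0, 0], 0.087],
  [[0, 0, -0.05], [0, 0, 0], 0.087],
  [[0, 0, -0.075], [0, 0, 0], 0.087],
  [[0, 0, -0.1], [0, 0, 0], 0.087],
])

```text
time_s: 26.28
tool_pos: [0.5326, -0.2082, 0.1589]
tool_rot: [-164.9, 0.1, -67.3]
force: [-0.0, 1.0, -0.3]
grip_width: 0.0868
```

Emit:
send_rows([
  [[0, 0.01, -0.03], [0, 0, 0], 0.087],
  [[0, 0.03, -0.06], [0, 0, 0], 0.087],
  [[0, 0.05, -0.08], [0, 0, 0], 0.087],
  [[0, 0.07, -0.09], [0, 0, 0], 0.087],
  [[0, 0.07, -0.09], [0, 0, 0], 0.087],
])

```text
time_s: 26.7
tool_pos: [0.4467, -0.2467, 0.2286]
tool_rot: [-164.6, 0.1, -67.6]
force: [0.4, -0.2, -0.2]
grip_width: 0.0868
```

Emit:
send_rows([
  [[0, 0, 0], [0, 0, 0], 0.087],
  [[0, 0, 0], [0, 0, 0], 0.087],
  [[0, 0, 0], [0, 0, 0], 0.087],
  [[0, 0, 0], [0, 0, 0], 0.087],
  [[0, 0, 0], [0, 0, 0], 0.087],
])

```text
time_s: 27.12
tool_pos: [0.4497, -0.2423, 0.2256]
tool_rot: [-165.0, 0.1, -67.2]
force: [0.0, -0.0, -0.1]
grip_width: 0.0867
```

Run:
```python
from h import *
import pickle
st()
s0,t0=pickle.load(open('st.pkl','rb'))
s=env.read_camera('scene'); t=env.read_camera('top')
cv2.imwrite('pics/sF.png',s['pixels'][:,:,::-1]); cv2.imwrite('pics/tF.png',t['pixels'][:,:,::-1])
crop(t,170,165,110,95,6,'tFs.png')
a=np.vstack([np.hstack([s0['pixels'][250:350,185:305],s['pixels'][250:350,185:305]])])[:,:,::-1]
cv2.imwrite('pics/cmp.png',cv2.resize(a,None,fx=3.3,fy=3.3,interpolation=cv2.INTER_CUBIC))
```

```text
t 27.12 tcp [ 0.4497 -0.2423  0.2256] q [-22. -11.  51. 111.  -4.  67. -37.] F [ 0.  -0.  -0.1] w 0.0867
mouth [ 0.4948 -0.2235  0.2747] az 22.7 e 30.0
```

View pics/sF.png

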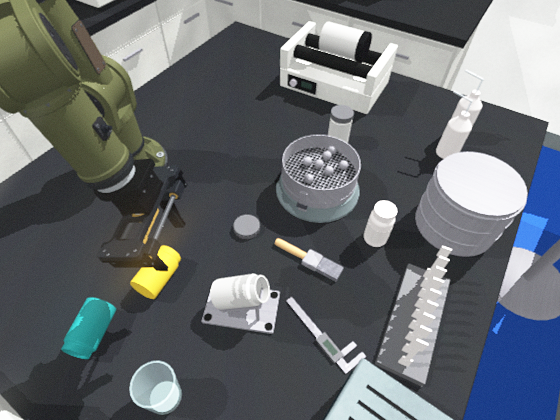

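View pics/cmp.png

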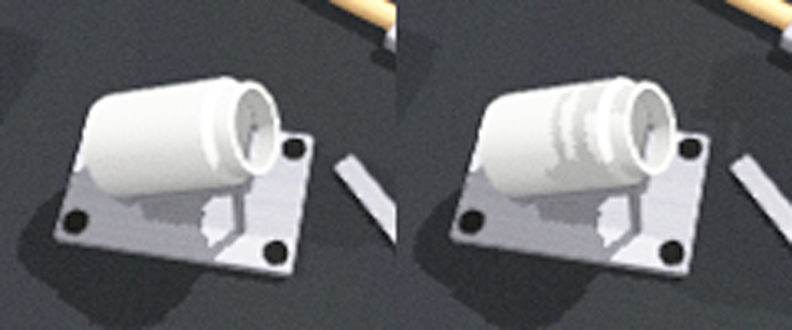

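View pics/tFs.png

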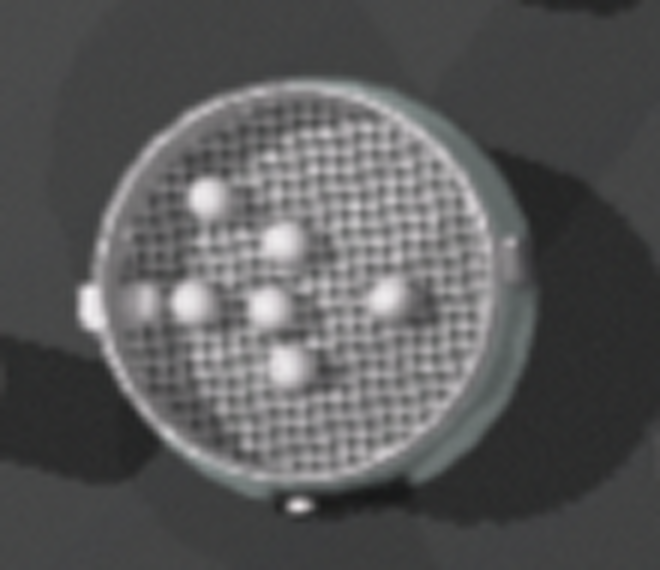

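View pics/tF.png

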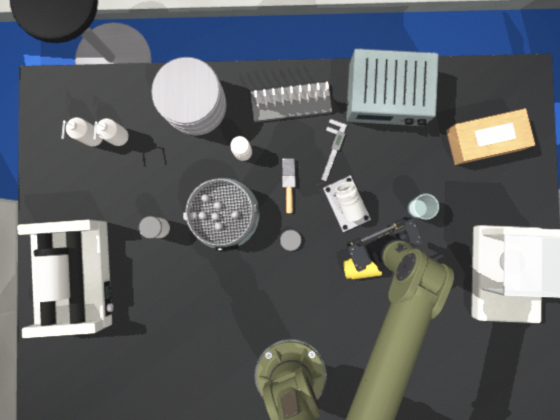

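```bash
python3 -c "
from cell import env
print(env.sign_off())"
```

```text
the job is handed in; nothing more can be done
None
```

The jar is empty and back in its cradle, all seven balls lie in the sieve, and I handed the job in at about 27 s of the 72 s allowed.

- **Tipping:** I tipped the jar with its mouth about 10 mm above the rim plane, at 60° below level. The balls jammed twice behind the neck. A short shake of a few degrees freed them each time, three balls first and then four, so I did not need to turn the jar up in between.
- **Weighing:** I held the jar mouth-up and still twice. It read about 2.7 N at 70° (over 1.5 s), then about 2.56 N (261 g) at 83° for over a second. That is an empty jar. In the loaded lift it read roughly 7 N.
- **Last checks:** The top and scene views both show seven balls in the sieve. The jar in the cradle looks the same as in the first picture. In both views the bystanders are where they started. The gripper is open and clear, with about 0 N on the wrist.
- **Checks that disagreed:**
  - The cameras differed by 2–3 mm sideways on where the cradle stands. I took the two wrist views, which agreed with each other.
  - My first gripper orientation came close to the last joint's limit, so I turned the gripper half round before grasping.

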